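# Sort used brake pads by drag and refit the sound one

### The job

Three used brake pads look alike: one still bites, the others have glazed linings. Take them one at a time: draw each, lining down, a few centimetres across the steel plate to feel its drag, and put it away before you draw the next: a glazed pad (it slides easily) goes in the blue scrap tray, the sound one (it drags hard) is seated fully in the carrier on the sloping brake disc. Finish with the red caliper swung fully closed over the seated pad, and leave the tools and other things on the bench where they are.

Things in the scene. Friction and masses are not known exactly. Their poses are not given: they have to be found in the camera images.
- pad_1: Used brake pad, 76 mm long over its ears (its x), 42 wide (y), 16 thick. On top a dark steel backing plate, 62 x 42 x 6 mm, with an ear 20 wide and 7 long at each end; under it the lining, 59 x 39 x 10, face down. Origin: centre of the lining face (underside), z up. About 0.18 kg. The lining is sound (drags at 0.7 to 1.15 of the pressing force while it slides) or glazed (0.12 to 0.2 of it); all pads look alike.
- pad_2: Another used pad of the same shape and frame as pad_1; sound or glazed. Half a turn about z makes no difference to a pad. Grip it across the long edges of its backing plate (42 mm).
- pad_3: A third used pad of the same shape and frame as pad_1; sound or glazed. Once a draw stops, the drag left on the sensor falls: for a sound pad to half or two thirds, still over 0.35 of the pressing force.
- plate: Flat lapped grey steel plate with hairline grooves, 110 (x) x 130 (y) x 22 mm, fixed; origin at the centre of its underside, so its face is at z = +22 mm. It and the scrap tray may stand in either order.
- scrap_tray: Open blue sheet-steel tray for scrap, 110 (x) x 130 (y) x 34 mm outside, walls and floor 3 mm, fixed; origin at the centre of its underside. A second pad may lie on the first.
- brake_stand: Grey fixed stand, base 135 x 130 mm; origin at the centre of its underside. It carries a drilled steel brake disc (72 mm radius) sloping 30 degrees, low edge towards the robot, with the pad carrier at that edge. The disc covers x = -28 to +116 mm of the carrier's frame.
- carrier: Pad seat. Origin: on the disc's face at the seat's centre; x up the slope, y left along it, z square out of the disc. A seated pad has its origin here, lining on the disc, its length along y. Rounded lugs 21 mm high hold the ears: notches 25 mm wide (x), end walls 81 mm apart (y), so 2.5 mm play each way. For |y| < 31 mm the pad's long sides are free for fingers; the bar outside the disc is 4 mm below its face.
- caliper (a joint): Swing of the red caliper about its slide pin, rad: 0 = closed over the seat, on its stop; starts at 1.55 to 1.85, swung out towards the robot. It turns parallel to the disc, clockwise seen from outside as it opens, and stays where it is left; pushed 75 mm from the pin it needs about 5 N.
- swing_pin (a point): On the axis of the caliper's slide pin (square to the disc), at half the height of the housing; in the carrier's frame x = -36, y = +60, z = +35 mm.
- caliper_nose (a point): Middle of the free end face of the caliper's housing, a red block 38 x 80 mm, 22 to 48 mm above the disc's face (round bosses on it reach 56). Closed it covers x = -18 to +20, y = -40 to +40 mm of the carrier's frame, this point at x = +1, y = -40, z = +35 mm. Push it shut on its long outer side (x = -18 when closed).
- headlamp: Big round white headlamp standing fixed on the bench behind the pads on the left: its round front and body fill 205 (x) x 190 (y) mm round its origin on the bench, 206 mm high; pass in front of it.
- toolbox: Fixed blue-grey tool box at the back right, 246 (x) x 356 (y) mm and 251 high; origin at the centre of its underside.
- tape_roll: Black roll of tape lying flat, 105 mm across, 19 mm high; bystander. Origin: centre of its underside.
- wood_block: Wooden block 45 (x) x 90 (y) x 22 mm; bystander. Origin: centre of its underside.
- marker: Black marker lying on the bench, 131 mm long (along its y), 16 mm thick; bystander. Origin: under its middle.
- pliers: Combination pliers with red handles, 167 (x) x 66 x 15 mm; bystander. Origin: under their middle.
- spray_can: Spray can standing, 53 mm across, 190 mm high; bystander. Origin: centre of its underside.
Not all that is in view belongs to the job. What is shaped like the pad_2 but orange is not meant.

How it is judged (in metres and radians):
On the way, in this order (a step that is already met when the one before it is completed fails the run):
1. a pad is drawn across the plate (in contact and moving) (((contact force between pad_1 and plate above 0.3 N and linear speed of pad_1 above 0.01 m/s) or (contact force between pad_2 and plate above 0.3 N and linear speed of pad_2 above 0.01 m/s) or (contact force between pad_3 and plate above 0.3 N and linear speed of pad_3 above 0.01 m/s))), for 0.12 s.
2. one pad is put away where it belongs ((distance between any of pad_1, pad_3 and scrap_tray below 0.06 m or distance between pad_2 and carrier below 0.006 m)), for 0.2 s.
3. another pad is drawn across the plate while one is put away ((((contact force between pad_1 and plate above 0.3 N and linear speed of pad_1 above 0.01 m/s) and (distance between pad_2 and carrier below 0.006 m or distance between pad_3 and scrap_tray below 0.06 m)) or ((contact force between pad_2 and plate above 0.3 N and linear speed of pad_2 above 0.01 m/s) and distance between any of pad_1, pad_3 and scrap_tray below 0.06 m) or ((contact force between pad_3 and plate above 0.3 N and linear speed of pad_3 above 0.01 m/s) and (distance between pad_1 and scrap_tray below 0.06 m or distance between pad_2 and carrier below 0.006 m)))), for 0.12 s.
4. two pads are put away where they belong (((distance between pad_2 and carrier below 0.006 m and distance between pad_3 and scrap_tray below 0.06 m) or distance between each of pad_1, pad_3 and scrap_tray below 0.06 m or (distance between pad_1 and scrap_tray below 0.06 m and distance between pad_2 and carrier below 0.006 m))), for 0.2 s.
5. the last pad is drawn across the plate while the other two are put away ((((contact force between pad_1 and plate above 0.3 N and linear speed of pad_1 above 0.01 m/s) and distance between pad_2 and carrier below 0.006 m and distance between pad_3 and scrap_tray below 0.06 m) or ((contact force between pad_2 and plate above 0.3 N and linear speed of pad_2 above 0.01 m/s) and distance between each of pad_1, pad_3 and scrap_tray below 0.06 m) or ((contact force between pad_3 and plate above 0.3 N and linear speed of pad_3 above 0.01 m/s) and distance between pad_1 and scrap_tray below 0.06 m and distance between pad_2 and carrier below 0.006 m))), for 0.12 s.
6. all three pads are put away where they belong (distance between each of pad_1, pad_3 and scrap_tray below 0.06 m and distance between pad_2 and carrier below 0.006 m), for 0.2 s.
At the end, for the whole second after the job is handed in: The sound pad sits in the carrier: origin within 6 mm of the seat's, flat on the disc to 0.07 rad, lengthwise to 0.12 rad. Both glazed pads lie inside the scrap tray (origin within 60 mm of its origin, under 40 mm high). All at rest and let go; caliper closed to within 0.08 rad (all of step 6 and angle between the z axis of pad_2 and the z axis of carrier, either way round below 0.07 rad and angle between the x axis of pad_2 and the y axis of carrier, either way round below 0.12 rad and value of joint caliper below 0.08 rad and z of each of pad_1, pad_3 in the frame of scrap_tray below 0.04 m and linear speed of each of pad_1, pad_2, pad_3 below 0.02 m/s); the robot touches nothing.
It fails at once if the tape roll is moved more than 40 mm (distance of tape_roll from where it was at the start of the episode above 0.04 m).
It fails at once if the wooden block is moved more than 40 mm (distance of wood_block from where it was at the start of the episode above 0.04 m).
It fails at once if the marker is moved more than 40 mm (distance of marker from where it was at the start of the episode above 0.04 m).
It fails at once if the pliers are moved more than 40 mm (distance of pliers from where it was at the start of the episode above 0.04 m).
It fails at once if the spray can is moved more than 40 mm (distance of spray_can from where it was at the start of the episode above 0.04 m).
It also fails if it takes over 72 s, if anything falls off the work surface, if the arm or the gripper's body presses on something with over 40 N, if the wrist force passes 120 N, or if a joint passes its speed limit or range.

### The arm

A 6-joint arm with a two-finger parallel gripper is mounted at the origin on a cart in front of the work surface, level with it; the furniture and walls round the work are solid. World frame = base frame: x ahead of the robot, y to its left, z up, the work surface at z = 0. Lengths are in m, angles in degrees, forces in N, time in s.
With the tool pointing down it reaches from about 0.3 to 0.775 m from the base axis. Payload 14.6 kg.
Tool frame: the origin (TCP) lies at the very end of the fingers, on their centre line; the grasp point (between the pads) lies 19 mm behind it (manip.hold_point_z is the distance from the TCP to the grasp point, in m); z points along the fingers, y is the line along which they close (so a half turn about z gives the same grasp; the last joint's range is limited). The gripper opens to 85 mm and grips with 20 to 120 N. Pads are 22 mm wide; open, the fingers measure 114 mm over their backs; the gripper's body (76 mm by 85 mm) begins 54 mm behind the grasp point. The pads swing forward as they close: fully open they stand 13 mm farther back than shut.
Start: joints at [62.533, 17.183, 87.147, -0, 75.671, -3.816], TCP at [0.221, 0.504, 0.231] pointing down, gripper open.
Joint ranges: [-173.82, 173.82], [-45.26, 126.66], [13.44, 144.39], [-59.66, 239.66], [0, 175.72], [-146.38, 146.38]. Speed limits (degrees/s): [127.2, 127.2, 147.25, 180, 180, 180].

### API

Orientations are given as a 3x3 rotation matrix whose columns are the frame's x, y, z axes.
In Python, from workcell import manip gives the robot as it stands. The module is installed in compiled form; this text tells all that it offers.
- The arm moves only by the tool servo_tool, never from a script. Its argument "moves" is a list of rows, each a list of 5 numbers: the opening, from 0 (shut) to 1 (fully open), then the shift along the tool's x, y, z in mm, then the turn about the tool's z in degrees. In form: [[hand, tx, ty, tz, spin], ...]. A call has 1 to 12 rows; each row is the pose to reach, as a shift and turn from the pose commanded when the call began, along the tool's axes at that moment; what a row does not reach only later rows make up. A row lasts 1/8 s, in which the tool goes at most 62.5 mm and 10.7 degrees, less where a joint would pass 70% of its speed; a pose out of reach is approached as far as the arm can. A call with a gripper value outside its range is refused whole. The fingers move at their own pace and stop on an object; "grip_force" is the grip in N (left out, the last holds). Time passes only in rows, so rows that repeat a pose let the fingers close. It gives the time, the measured TCP pose, the force, the opening and the grip force at its end, in the units of the state.
- manip.get_obs(): the state, without advancing time (a new reading comes with each control period).
- manip.get_image(name): name is "side" or "top" or "wrist"; returns the picture (400x640x3 uint8, red, green, blue); there is no depth.
- manip.camera_model(name): a dict with "fovy" (degrees; the focal length in pixels is half the picture's height over the tangent of half this angle, whatever the lens; pixels are square), "cx", "cy" (the principal point, pixels), "rvec" (rotation vector, rad) and "tvec" (3), from world to camera coordinates, as OpenCV has them. Camera axes: x right, y down, z forward; pixel columns grow to the right and rows downward; lengths in m; the calibration is good to about 2 mm. A picture is of the moment at which its call begins: read the wrist's pose just before it. camera_model takes no time and is no camera call; for the wrist camera it gives the pose at the moment of the call.
- manip.job_done(): hands the job in; it is judged then, once.
The state is a dict: "t": time; "qpos": joint angles; "joint_vel": joint speeds; "joint_torque": joint torques, N m; "position": TCP position; "ee_rot": TCP orientation; "ft_force": force on the tool from outside, world axes, zero at the start; "torque": the same for the moment, N m; "finger_gap": opening from 0.0 (shut) to 1.0 (fully open); "finger_force": force on a finger pad.
Only numpy, scipy, OpenCV 4.12 (cv2) and the standard library are available. Lean on these libraries where they do the work, as an engineer would, in place of code of your own. Each camera call takes 0.05 s, during which the arm holds its last target. There are 200 camera calls.

## Working session

There is one attempt and no reset: what is moved stays moved. The work goes in short steps, Python scripts to look and compute and a tool call to move; the robot and the scene stay as the last step left them, time stands still between calls to the robot, and variables do not carry over. Pictures are saved under pics/ and viewed, at most 10 in all, crops included, and the job is handed in when it is done.

Besides the shell and the picture viewer there is one more tool, called after "Request:" as name(argument=value, ...), one argument or row to a line, values as JSON. servo_tool: Moves the arm, as the interface text tells. Its arguments: {"type":"object","properties":{"moves":{"type":"array","items":{"type":"array","items":{"type":"number"}}},"grip_force":{"type":"number"}},"required":["moves"]}

```bash
mkdir -p pics; ls
cat > h.py <<'E'
import numpy as np, cv2
from workcell import manip
def cam(n):
    m=manip.camera_model(n); f=200/np.tan(np.radians(m['fovy'])/2)
    R=cv2.Rodrigues(np.array(m['rvec'],float))[0]; t=np.array(m['tvec'],float).ravel()
    return f,m['cx'],m['cy'],R,t
def ray(c,u,v):
    f,cx,cy,R,t=c
    d=R.T@np.array([(u-cx)/f,(v-cy)/f,1.]); return -R.T@t,d
def onz(c,u,v,z):
    o,d=ray(c,u,v); return o+d*(z-o[2])/d[2]
def proj(c,p):
    f,cx,cy,R,t=c; q=R@np.asarray(p,float)+t
    return np.array([f*q[0]/q[2]+cx,f*q[1]/q[2]+cy])
def tri(c1,p1,c2,p2):
    o1,d1=ray(c1,*p1);o2,d2=ray(c2,*p2)
    s=np.linalg.lstsq(np.c_[d1,-d2],o2-o1,rcond=None)[0]
    a=o1+d1*s[0];b=o2+d2*s[1]; return (a+b)/2,np.linalg.norm(a-b)
def snap(n,fn=None):
    c=cam(n); im=cv2.cvtColor(manip.get_image(n),cv2.COLOR_RGB2BGR)
    if fn: cv2.imwrite('pics/'+fn,im)
    return c,im
E
python3 - <<'E'
from h import *
for n in ['top','side','wrist']:
    c,im=snap(n,n+'0.png'); print(n,c[0],(-c[3].T@c[4]).round(3),c[3][2].round(3))
o=manip.get_obs(); print(o['t'],o['position'],o['ee_rot'],manip.hold_point_z,o['ft_force'])
E
```

```text
pics
top 420.33401381137014 [0.181 0.196 1.311] [ 0.312 -0.031 -0.95 ]
side 492.21412948367015 [0.07  1.432 0.981] [ 0.314 -0.777 -0.546]
wrist 321.63301001652667 [0.15  0.535 0.373] [ 0.276 -0.122 -0.953]
0.15 [0.22056032 0.50365585 0.23083525] [[-9.16004544e-01  4.01167674e-01 -4.16211278e-04]
 [ 4.01167885e-01  9.16004207e-01 -7.88060171e-04]
 [ 6.51070156e-05 -8.88837295e-04 -9.99999603e-01]] 0.0187 [-0.84295133  0.07767082 -0.52119303]
```

View pics/top0.png

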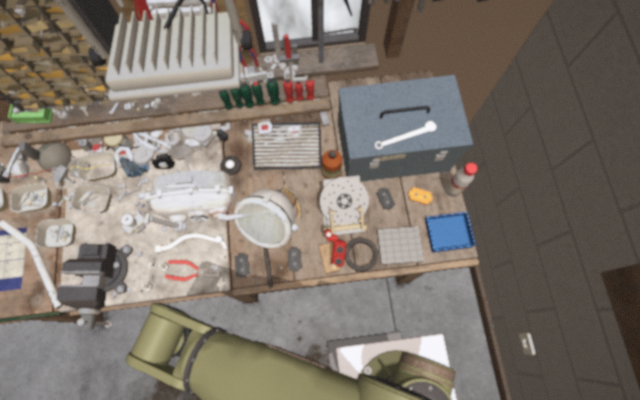

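View pics/side0.png

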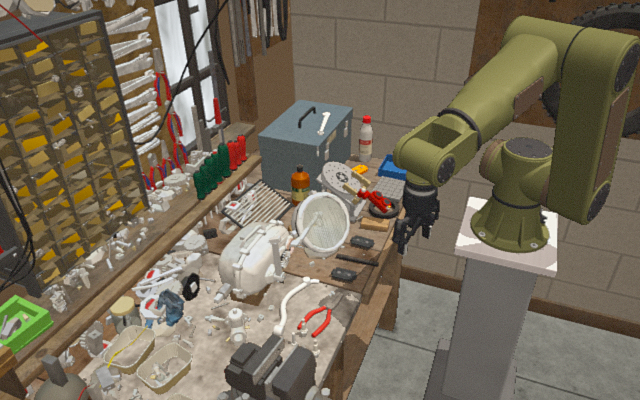

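The top view shows pads at about (242,264), (295,258) and (386,198). The plate is at (400,245), the tray at (450,232), the disc at (345,200) and the red caliper at (337,250). The orange decoy sits at (420,196). The side view shows two of the pads at (362,243) and (343,274).

Run:
```python
from h import *
c=cam('top'); im=cv2.imread('pics/top0.png')
for n,p,z in [('padA',(242,264),.016),('padB',(295,258),.016),('padC',(386,198),.016),('plate',(400,245),.022),('tray',(450,232),.034),('disc',(345,200),.09),('cal',(337,250),.05),('tape',(360,254),.019),('marker',(268,262),.016)]:
    print(n,onz(c,*p,z).round(3))
cv2.imwrite('pics/topc.png',cv2.resize(im[170:290,220:490],None,fx=2.9,fy=2.9,interpolation=cv2.INTER_CUBIC))
```

```text
padA [0.426 0.413 0.016]
padB [0.424 0.249 0.016]
padC [ 0.582 -0.065  0.016]
plate [ 0.423 -0.08   0.022]
tray [ 0.442 -0.239  0.034]
disc [0.569 0.075 0.09 ]
cal [0.426 0.118 0.05 ]
tape [0.411 0.047 0.019]
marker [0.422 0.333 0.016]
```

View pics/topc.png

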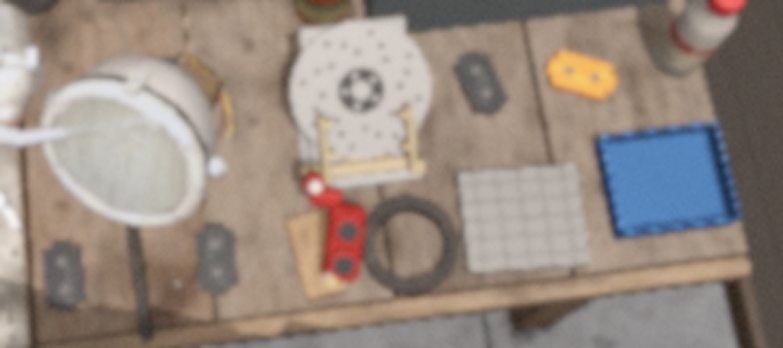

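The crop shows three dark pads, the third at crop (480,82). The carrier has brass lugs at crop (325,150) and (408,140). The red caliper is swung out at crop (345,240), with the wood block just left of it at (315,255) and the tape to its right at (410,245). I'll move above the two left pads for a closer look.

Request:
servo_tool(
  moves=[
    [1,-234,-86,10,-23.7],
    [1,-234,-86,10,-23.7],
    [1,-234,-86,10,-23.7],
    [1,-234,-86,10,-23.7],
    [1,-234,-86,10,-23.7],
    [1,-234,-86,10,-23.7],
  ],
  grip_force=60,
)

```text
t: 0.9
position: [0.4006, 0.331, 0.2211]
ee_rot: [[-1.0, 0.0, -0.0], [0.0, 1.0, -0.0], [0.0, -0.0, -1.0]]
ft_force: [-0.7, 0.2, -0.0]
finger_gap: 1.004
finger_force: 0.0
```

```bash
cat >> h.py <<'E'
def spin(R): return np.degrees(np.arctan2(R[1,0],-R[0,0]))
def go(p,s):
    """tool-frame shift (mm) and turn to reach TCP p, spin s (tool x = (-cos s, sin s))"""
    o=manip.get_obs(); R=np.array(o['ee_rot']); d=R.T@(np.array(p)-o['position'])*1000
    ds=(s-spin(R)+90)%180-90
    return d.round(1),round(ds,1)
E
python3 - <<'E'
from h import *
o=manip.get_obs(); print(o['t'],o['position'],spin(np.array(o['ee_rot'])),o['qpos'])
c,im=snap('wrist','w1.png'); 
for n,p in [('A',(.426,.413,.016)),('B',(.424,.249,.016)),('car',(.5,.08,.06))]: print(n,proj(c,p))
E
```

```text
0.9 [0.40058704 0.33096079 0.22110001] 0.024702558640358963 [ 3.55198127e+01  1.38206723e+01  9.28037360e+01  9.52673048e-03
  7.33992979e+01 -5.44582098e+01]
A [394.6758984  190.67611033]
B [249.05196732 188.94072047]
car [ 86.37223992 268.91788589]
```

View pics/w1.png

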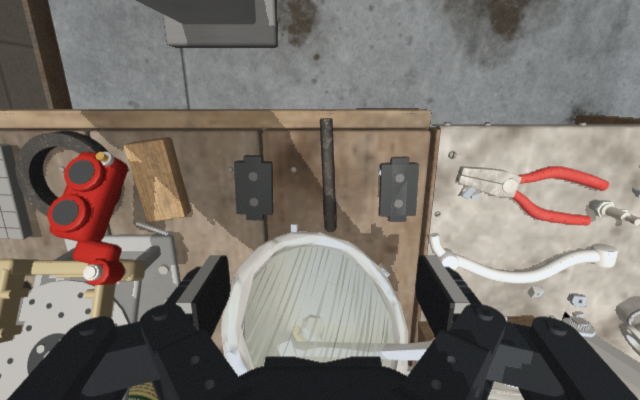

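The wrist view, upside down relative to the bench, shows pad A at (399,188) and pad B at (254,187). The marker is between them. The wood block is at (160,180) and the red caliper at (80,195), lying over the tape.

```bash
cat >> h.py <<'E'
def findpad(c,im,uv,r=45,thr=75,z=.016):
    u,v=map(int,uv); x0,y0=max(u-r,0),max(v-r,0)
    g=cv2.GaussianBlur(cv2.resize(im[y0:v+r,x0:u+r],None,fx=4,fy=4,interpolation=cv2.INTER_CUBIC),(5,5),0).max(2)
    m=((g<thr)*255).astype(np.uint8)
    m=cv2.morphologyEx(m,cv2.MORPH_CLOSE,np.ones((25,25),np.uint8))
    cs=cv2.findContours(m,cv2.RETR_EXTERNAL,cv2.CHAIN_APPROX_NONE)[0]
    k=min(cs,key=lambda k:np.linalg.norm(np.mean(k[:,0],0)-2*r) if cv2.contourArea(k)>3000 else 1e9)
    P=np.array([onz(c,(a+.5)/4-.5+x0,(b+.5)/4-.5+y0,z)[:2] for a,b in k[:,0]],np.float32)*1000
    (cx,cy),(w,h),a=cv2.minAreaRect(P)
    if w<h: w,h,a=h,w,a+90
    # pad length dir angle a (world); tool spin with x=(-cos s,sin s) -> s=-a
    return (cx,cy),(w,h),(-a+90)%180-90
E
python3 - <<'E'
from h import *
im=cv2.imread('pics/w1.png'); c=cam('wrist')
for thr in (60,75,90):
  for uv in [(399,188),(254,187)]: print(thr,np.round(np.hstack(findpad(c,im,uv,thr=thr)),1))
E
```

```text
60 [474.7 449.5   3.6   0.9  -5.4]
60 [422.6 255.2 104.9  41.2   2.2]
75 [ 4.239e+02  4.504e+02  1.051e+02  5.100e+00 -2.000e-01]
75 [414.6 261.2 106.6  66.2  26.9]
90 [424.3 416.9  75.1  42.4  -1.6]
90 [422.7 269.  105.7  72.4   1.2]
```

Run:
```python
from h import *
c=cam('wrist');t=cam('top')
for z in (0,.1,.2): print(z,onz(c,315,234,z).round(3),onz(t,262,247,z).round(3))
print(tri(c,(315,234),t,(262,247)))
print(go((.4243,.4169,.06),-1.6),go((.4243,.4169,.002),-1.6))
```

```text
0 [0.486 0.323 0.   ] [0.475 0.349 0.   ]
0.1 [0.441 0.326 0.1  ] [0.453 0.338 0.1  ]
0.2 [0.396 0.328 0.2  ] [0.43  0.326 0.2  ]
(array([0.45034394, 0.33198044, 0.09016984]), np.float64(0.016014901072667266))
(array([-24.4,  85.3, 161.2]), np.float64(-1.5)) (array([-24.4,  85.3, 219.2]), np.float64(-1.5))
```

Request:
servo_tool(
  moves=[
    [1,-18,85,0,-1.5],
    [1,-18,85,0,-1.5],
    [1,-18,85,80,-1.5],
    [1,-18,85,160,-1.5],
    [1,-18,85,160,-1.5],
    [1,-18,85,160,-1.5],
  ],
)

```text
t: 1.7
position: [0.4163, 0.4164, 0.0591]
ee_rot: [[-1.0, -0.029, -0.004], [-0.029, 1.0, -0.003], [0.004, -0.003, -1.0]]
ft_force: [-0.4, -0.9, 0.1]
finger_gap: 1.002
finger_force: 0.0
```

Run:
```python
from h import *
print(go((.418,.4169,.002),-1.6), manip.get_obs()['ft_force'])
```

```text
(array([-1.9,  0.6, 57.1]), np.float64(0.1)) [-0.4399451  -0.86806625  0.08480987]
```

Now I'll lower, close and lift.

Request:
servo_tool(
  moves=[
    [1,-2,0,57,0],
    [1,-2,0,57,0],
    [0.3,-2,0,57,0],
    [0.3,-2,0,57,0],
    [0.3,-2,0,57,0],
    [0.3,-2,0,57,0],
    [0.3,-2,0,57,0],
    [0.3,-2,0,57,0],
    [0.3,-2,0,57,0],
  ],
)

```text
t: 2.82
position: [0.4213, 0.4171, 0.0068]
ee_rot: [[-1.0, -0.027, 0.003], [-0.027, 1.0, 0.002], [-0.003, 0.002, -1.0]]
ft_force: [-2.4, -1.9, 10.8]
finger_gap: 0.466
finger_force: 60.1
```

Request:
servo_tool(
  moves=[
    [0.3,-2,0,-60,0],
    [0.3,-2,0,-120,0],
    [0.3,-2,0,-180,0],
    [0.3,20,-60,-240,0],
    [0.3,40,-370,-240,0],
    [0.3,40,-370,-240,0],
    [0.3,40,-370,-240,0],
    [0.3,40,-370,-240,0],
    [0.3,40,-370,-240,0],
    [0.3,40,-370,-240,0],
    [0.3,40,-370,-240,0],
  ],
)

```text
t: 4.2
position: [0.3903, 0.0444, 0.2451]
ee_rot: [[-1.0, -0.025, 0.002], [-0.025, 1.0, 0.0], [-0.002, 0.0, -1.0]]
ft_force: [0.3, 0.9, -1.4]
finger_gap: 0.464
finger_force: 62.3
```

Run:
```python
from h import *
o=manip.get_obs(); print(o['t'],o['position'],spin(np.array(o['ee_rot'])),o['ft_force'],o['finger_gap'])
c,im=snap('wrist','w2.png'); np.save('w2cam.npy',np.array(c,dtype=object),allow_pickle=True)
```

```text
4.2 [0.39033505 0.04444715 0.24509852] -1.4111105355967501 [ 0.26401569  0.88593973 -1.42192365] 0.46380823022515866
```

View pics/w2.png

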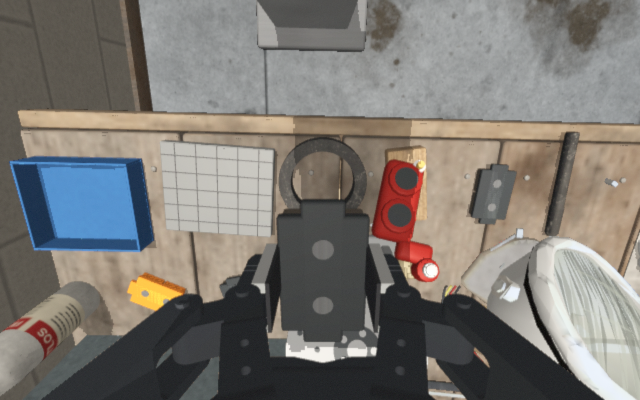

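Pad A is held squarely at (323,265). The plate's corners are at about (163,141) and (271,236). The blue tray's rim spans about (12,158) to (152,250), and the pin bolt is at (428,270).

Run:
```python
from h import *
c=cam('wrist'); im=cv2.imread('pics/w2.png'); hsv=cv2.cvtColor(im,cv2.COLOR_BGR2HSV)
q=[onz(c,u,v,.022) for u,v in [(163,141),(274,150),(271,236),(166,231)]]
print('plate',np.mean(q,0).round(4),[np.linalg.norm(q[i]-q[(i+1)%4]).round(3) for i in range(4)])
m=((abs(hsv[...,0].astype(int)-107)<12)&(hsv[...,1]>130)).astype(np.uint8)*255
m[300:]=0
k=max(cv2.findContours(m,cv2.RETR_EXTERNAL,2)[0],key=cv2.contourArea)
a=cv2.approxPolyDP(k,4,True)[:,0]; print(a.tolist())
P=np.array([onz(c,*p,.034)[:2] for p in a])*1000; print('tray rim pts',P.round(0).tolist())
print(cv2.minAreaRect(P.astype(np.float32)))
print(go((.44,-.06,.07),0))
# pad B from w2
for thr in (50,60,70,80): print(thr,np.round(np.hstack(findpad(c,im,(493,194),r=38,thr=thr)),1))
```

```text
plate [ 0.4256 -0.0762  0.022 ] [np.float64(0.125), np.float64(0.107), np.float64(0.129), np.float64(0.111)]
[[9, 162], [34, 249], [140, 250], [152, 240], [140, 159], [33, 157]]
tray rim pts [[394.0, -303.0], [501.0, -302.0], [499.0, -173.0], [485.0, -157.0], [387.0, -157.0], [387.0, -275.0]]
((443.33282470703125, -229.320068359375), (113.2000961303711, 146.4055633544922), 0.8393377661705017)
(array([ -46.7, -106.5,  174.9]), np.float64(1.5))
50 [ 4.571e+02  2.422e+02  7.000e-01  3.000e-01 -9.900e+00]
60 [456.  242.1   4.3   1.4   1.8]
70 [456.  242.3   5.1   2.1  -9.9]
80 [414.9 233.5  70.3  20.9  16.5]
```

Request:
servo_tool(
  moves=[
    [0.3,-32,-96,100,1.5],
    [0.3,-32,-96,190,1.5],
    [0.3,-32,-96,190,1.5],
    [0.3,-32,-96,205,1.5],
    [0.3,-32,-96,205,1.5],
    [0.3,-32,-96,205,1.5],
  ],
)

```text
t: 5.0
position: [0.4259, -0.0491, 0.0409]
ee_rot: [[-1.0, -0.002, 0.002], [-0.002, 1.0, -0.0], [-0.002, -0.0, -1.0]]
ft_force: [-0.2, -0.5, -1.2]
finger_gap: 0.466
finger_force: 62.3
```

Run:
```python
from h import *
o=manip.get_obs(); print(o['t'],o['position'],spin(np.array(o['ee_rot'])),o['ft_force'],o['finger_gap'])
```

```text
5.0 [ 0.42588552 -0.04906705  0.04091177] -0.11058868028475415 [-0.17273783 -0.54340317 -1.20654483] 0.4657213639265693
```

Request:
servo_tool(
  moves=[
    [0.3,0,0,10,0],
    [0.3,0,0,16,0],
    [0.3,0,0,16,0],
    [0.3,0,0,16,0],
  ],
)

```text
t: 5.5
position: [0.4279, -0.0498, 0.0262]
ee_rot: [[-1.0, -0.001, 0.008], [-0.001, 1.0, -0.001], [-0.008, -0.001, -1.0]]
ft_force: [-0.1, 3.8, 29.0]
finger_gap: 0.472
finger_force: 69.4
```

Request:
servo_tool(
  moves=[
    [0.3,0,-8,0,0],
    [0.3,0,-16,0,0],
    [0.3,0,-24,0,0],
  ],
)

```text
t: 5.88
position: [0.4279, -0.0738, 0.0262]
ee_rot: [[-1.0, -0.001, 0.008], [-0.001, 1.0, -0.001], [-0.008, -0.001, -1.0]]
ft_force: [0.7, 8.8, 29.5]
finger_gap: 0.467
finger_force: 69.5
```

Request:
servo_tool(
  moves=[
    [0.3,0,-8,0,0],
    [0.3,0,-16,0,0],
  ],
)

```text
t: 6.12
position: [0.4278, -0.0899, 0.0262]
ee_rot: [[-1.0, -0.001, 0.007], [-0.001, 1.0, -0.001], [-0.007, -0.001, -1.0]]
ft_force: [-0.5, 8.6, 28.8]
finger_gap: 0.464
finger_force: 69.5
```

Request:
servo_tool(
  moves=[
    [0.3,0,0,-3,0],
    [0.3,0,0,-3,0],
  ],
)

```text
t: 6.38
position: [0.4254, -0.0898, 0.0269]
ee_rot: [[-1.0, -0.001, 0.001], [-0.001, 1.0, -0.0], [-0.001, -0.001, -1.0]]
ft_force: [-0.3, -0.7, 2.8]
finger_gap: 0.47
finger_force: 66.9
```

Request:
servo_tool(
  moves=[
    [0.3,0,12,0,0],
    [0.3,0,24,0,0],
  ],
)

```text
t: 6.62
position: [0.4253, -0.0651, 0.0266]
ee_rot: [[-1.0, -0.001, 0.001], [-0.001, 1.0, -0.0], [-0.001, -0.0, -1.0]]
ft_force: [0.3, -2.6, 6.4]
finger_gap: 0.466
finger_force: 67.2
```

The fingertips look flush with the lining and probably rub the plate, which muddies the reading. I'll regrip higher and draw again.

Request:
servo_tool(
  moves=[
    [0.65,0,0,0,0],
    [0.65,0,0,0,0],
    [0.65,0,0,-8,0],
    [0.3,0,0,-8,0],
    [0.3,0,0,-8,0],
    [0.3,0,0,-8,0],
    [0.3,0,0,-8,0],
  ],
)

```text
t: 7.5
position: [0.4256, -0.0661, 0.0355]
ee_rot: [[-1.0, -0.001, 0.002], [-0.001, 1.0, -0.0], [-0.002, -0.0, -1.0]]
ft_force: [-5.4, 1.8, 19.8]
finger_gap: 0.441
finger_force: 57.9
```

Request:
servo_tool(
  moves=[
    [0.3,0,0,3,0],
    [0.3,0,0,3,0],
  ],
)

```text
t: 7.75
position: [0.427, -0.0665, 0.0349]
ee_rot: [[-1.0, -0.001, 0.005], [-0.001, 1.0, -0.001], [-0.005, -0.001, -1.0]]
ft_force: [-17.0, 4.1, 62.6]
finger_gap: 0.441
finger_force: 70.2
```

Request:
servo_tool(
  moves=[
    [0.3,0,-12,0,0],
    [0.3,0,-24,0,0],
    [0.3,0,-36,0,0],
  ],
)

```text
t: 8.12
position: [0.4287, -0.1025, 0.035]
ee_rot: [[-1.0, -0.0, 0.009], [-0.001, 1.0, -0.001], [-0.009, -0.001, -1.0]]
ft_force: [0.1, 12.9, 47.3]
finger_gap: 0.443
finger_force: 66.5
```

Request:
servo_tool(
  moves=[
    [0.3,0,0,-2,0],
    [0.3,0,0,-2,0],
    [0.3,0,10,-2,0],
    [0.3,0,20,-2,0],
  ],
)

```text
t: 8.62
position: [0.4273, -0.083, 0.0354]
ee_rot: [[-1.0, -0.0, 0.006], [-0.0, 1.0, -0.003], [-0.006, -0.003, -1.0]]
ft_force: [0.4, -6.6, 23.2]
finger_gap: 0.441
finger_force: 61.8
```

Request:
servo_tool(
  moves=[
    [0.3,0,10,0,0],
    [0.3,0,20,0,0],
  ],
)

```text
t: 8.88
position: [0.4273, -0.0627, 0.0354]
ee_rot: [[-1.0, -0.001, 0.006], [-0.001, 1.0, -0.002], [-0.006, -0.002, -1.0]]
ft_force: [1.9, -7.4, 23.1]
finger_gap: 0.439
finger_force: 61.9
```

Request:
servo_tool(
  moves=[
    [0.3,0,-10,0,0],
    [0.3,0,-20,0,0],
  ],
)

```text
t: 9.12
position: [0.4271, -0.0821, 0.0354]
ee_rot: [[-1.0, -0.001, 0.005], [-0.001, 1.0, -0.001], [-0.005, -0.001, -1.0]]
ft_force: [0.4, 7.5, 26.3]
finger_gap: 0.443
finger_force: 63.0
```

Request:
servo_tool(
  moves=[
    [0.3,0,20,0,0],
    [0.3,0,40,0,0],
  ],
)

```text
t: 9.38
position: [0.4274, -0.0426, 0.0354]
ee_rot: [[-1.0, 0.0, 0.006], [0.0, 1.0, -0.002], [-0.006, -0.002, -1.0]]
ft_force: [0.9, -6.4, 23.4]
finger_gap: 0.44
finger_force: 62.1
```

Run:
```python
from h import *
for i in range(3):
    o=manip.get_obs(); print(o['t'],o['position'].round(4) if hasattr(o['position'],'round') else o['position'],np.round(o['ft_force'],2),np.round(o['torque'],2),np.round(o['joint_vel'],2)); 
    c,im=snap('side',f's{i}.png')
cv2.imwrite('pics/sc.png',cv2.resize(im[150:220,340:440],None,fx=6,fy=6,interpolation=cv2.INTER_CUBIC))
```

```text
9.375 [ 0.4274 -0.0426  0.0354] [ 0.93 -6.41 23.42] [-1.2  -0.05  0.02] [21.45 -2.03  2.9   0.06 -0.79 20.87]
9.425 [ 0.4272 -0.0409  0.0354] [ 0.07  4.69 25.09] [ 0.93  0.06 -0.06] [-1.47  0.06 -0.06  0.99  0.29 -3.75]
9.475 [ 0.4272 -0.0412  0.0354] [ 0.62  7.82 25.87] [ 1.29 -0.1   0.02] [-1.02  0.19 -0.13  0.99  0.39 -1.97]
```

While it was moving (joint 1 at 21°/s) the drag was only about 0.27 of the load, far below the sound minimum of 0.7. Pad A is glazed, so it goes to the tray.

Run:
```python
from h import *
print(go((.443,-.235,.1),3),go((.443,-.235,.022),3))
```

```text
(array([ -15.9, -193.6,  -64.5]), np.float64(3.1)) (array([ -15.5, -193.6,   13.5]), np.float64(3.1))
```

Request:
servo_tool(
  moves=[
    [0.3,0,0,-60,0],
    [0.3,-8,-100,-65,3],
    [0.3,-16,-194,-65,3],
    [0.3,-16,-194,-65,3],
    [0.3,-16,-194,-20,3],
    [0.3,-16,-194,10,3],
    [0.3,-16,-194,10,3],
    [0.65,-16,-194,10,3],
    [0.65,-16,-194,10,3],
    [0.65,-16,-194,-40,3],
    [0.65,-16,-194,-100,3],
  ],
)

```text
t: 10.9
position: [0.4409, -0.2355, 0.1352]
ee_rot: [[-0.999, 0.051, -0.0], [0.051, 0.999, 0.0], [0.0, 0.0, -1.0]]
ft_force: [0.3, -0.5, -0.1]
finger_gap: 0.652
finger_force: 0.0
```

Run:
```python
from h import *
o=manip.get_obs(); print(o['t'],o['position'],o['ft_force'])
c,im=snap('wrist','w3.png')
```

```text
10.9 [ 0.44092934 -0.23551138  0.13516392] [ 0.30987949 -0.476732   -0.07228393]
```

View pics/w3.png

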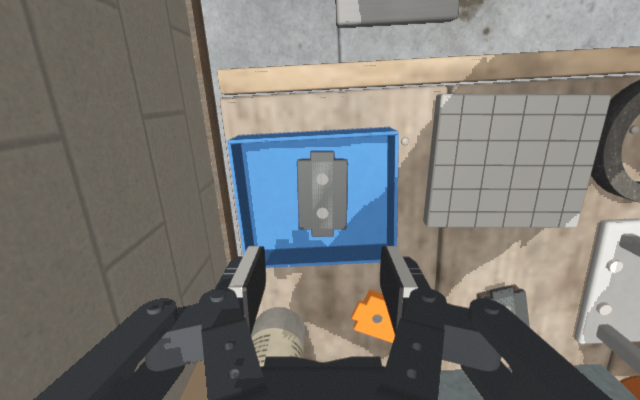

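Pad A lies flat in the tray at (322,195). Pad C is partly visible at (500,305), beside the stand. I'll go to pad C next.

Run:
```python
from h import *
t=cam('top'); im=cv2.imread('pics/top0.png')
for p in [(370,178),(430,172),(470,150)]: print(onz(t,*p,0).round(3))
for p in [(462,165),(458,190)]: print('can',onz(t,*p,0).round(3),onz(t,*p,.19).round(3))
for thr in (80,95,110): print(np.round(np.hstack(findpad(t,im,(386,198),r=20,thr=thr)),1))
print(go((.54,-.07,.2),0))
```

```text
[ 0.663 -0.028  0.   ]
[ 0.659 -0.23   0.   ]
[ 0.721 -0.382  0.   ]
can [ 0.67  -0.342  0.   ] [ 0.599 -0.264  0.19 ]
can [ 0.585 -0.308  0.   ] [ 0.526 -0.235  0.19 ]
[659.5 -14.4   7.4   0.9 -82.7]
[558.1 -66.9  30.   12.4  74.5]
[581.4 -61.2  70.9  39.7 -11.6]
(array([-88.3, 171.5, -56.6]), np.float64(-2.9))
```

Request:
servo_tool(
  moves=[
    [0.85,-78,171,-60,-14],
    [0.85,-78,171,-60,-14],
    [0.85,-78,171,-60,-14],
    [0.85,-78,171,-60,-14],
    [0.85,-78,171,-60,-14],
  ],
)

```text
t: 11.58
position: [0.5279, -0.0688, 0.1938]
ee_rot: [[-0.981, -0.193, 0.001], [-0.193, 0.981, -0.0], [-0.001, -0.001, -1.0]]
ft_force: [-0.0, 0.1, -0.3]
finger_gap: 0.852
finger_force: 0.0
```

Run:
```python
from h import *
o=manip.get_obs(); print(o['t'],o['position'])
c,im=snap('wrist','w4.png'); uv=proj(c,(.581,-.061,.016)); print(uv)
for thr in (60,70,80,90,100): print(thr,np.round(np.hstack(findpad(c,im,uv,r=55,thr=thr)),1))
```

```text
11.575 [ 0.5278898  -0.06880903  0.19382511]
[319.4722506  222.74981186]
60 [549.6 -55.2   9.4   1.6  78.8]
70 [ 6.154e+02 -7.450e+01  9.000e-01  3.000e-01 -1.000e+01]
80 [582.6 -62.1  75.4  41.  -13.2]
90 [582.7 -61.7  76.5  41.6 -12. ]
100 [582.8 -62.1  76.9  42.3 -13.2]
```

View pics/w4.png

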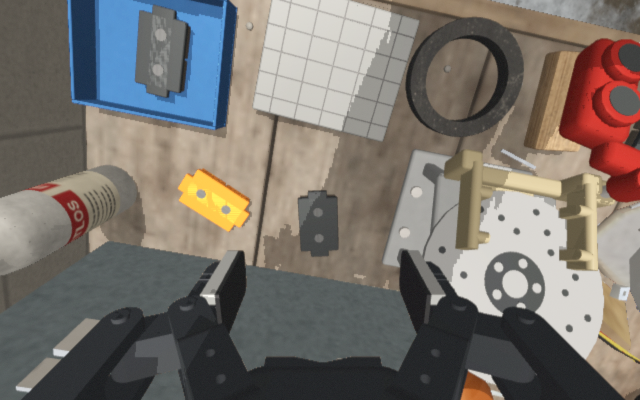

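Pad C is at (319,223). The carrier's brass lugs are at about (470,200) and (582,220), and the hub at (515,286). The measured size of 76 x 42 mm matches a pad.

Run:
```python
from h import *
print(go((.5827,-.062,.012),-12.8))
c=cam('wrist');t=cam('top')
print(tri(c,(515,286),t,(344.8,201)))
```

```text
(array([-55.6,  -3.1, 181.4]), np.float64(-1.8))
(array([0.55377136, 0.07988863, 0.1315082 ]), np.float64(0.002575930567443291))
```

Request:
servo_tool(
  moves=[
    [0.72,-56,-3,30,-2],
    [0.72,-56,-3,90,-2],
    [0.72,-56,-3,150,-2],
    [0.72,-56,-3,181,-2],
    [0.72,-56,-3,181,-2],
    [0.72,-56,-3,181,-2],
    [0.3,-56,-3,181,-2],
    [0.3,-56,-3,181,-2],
    [0.3,-56,-3,181,-2],
    [0.3,-56,-3,181,-2],
  ],
)

```text
t: 12.88
position: [0.5852, -0.0606, 0.0158]
ee_rot: [[-0.974, -0.226, 0.005], [-0.226, 0.974, 0.0], [-0.005, -0.001, -1.0]]
ft_force: [-3.8, 7.9, 20.7]
finger_gap: 0.303
finger_force: 10.9
```

Run:
```python
from h import *
print(go((.425,-.05,.12),0),go((.425,-.05,.036),0))
```

```text
(array([ 153.1,   46.5, -105. ]), np.float64(13.1)) (array([153.6,  46.5, -21. ]), np.float64(13.1))
```

The fingers closed over the top of the pad because the open tips stand back. I'll regrip lower.

Request:
servo_tool(
  moves=[
    [0.72,0,0,-12,0],
    [0.72,0,0,-12,0],
    [0.72,0,0,-12,0],
    [0.72,0,0,9,0],
    [0.72,0,0,9,0],
    [0.3,0,0,9,0],
    [0.3,0,0,9,0],
    [0.3,0,0,9,0],
    [0.3,0,0,9,0],
  ],
)

```text
t: 14.0
position: [0.584, -0.0615, 0.0043]
ee_rot: [[-0.974, -0.226, 0.002], [-0.226, 0.974, -0.0], [-0.001, -0.001, -1.0]]
ft_force: [-0.9, -2.0, 6.4]
finger_gap: 0.469
finger_force: 61.3
```

Request:
servo_tool(
  moves=[
    [0.3,0,0,-60,0],
    [0.3,0,0,-100,0],
    [0.3,60,20,-100,6],
    [0.3,153,47,-100,13],
    [0.3,153,47,-100,13],
    [0.3,153,47,-40,13],
    [0.3,153,47,-30,13],
    [0.3,153,47,-30,13],
    [0.3,153,47,-30,13],
  ],
)

```text
t: 15.12
position: [0.4247, -0.0502, 0.0345]
ee_rot: [[-1.0, -0.001, 0.001], [-0.001, 1.0, -0.0], [-0.001, -0.0, -1.0]]
ft_force: [0.4, 0.2, -0.8]
finger_gap: 0.471
finger_force: 62.1
```

Request:
servo_tool(
  moves=[
    [0.3,0,0,6,0],
    [0.3,0,0,9,0],
    [0.3,0,0,9,0],
  ],
)

```text
t: 15.5
position: [0.4243, -0.0501, 0.0261]
ee_rot: [[-1.0, -0.001, 0.001], [-0.001, 1.0, -0.0], [-0.001, -0.0, -1.0]]
ft_force: [-13.6, 2.5, 36.1]
finger_gap: 0.473
finger_force: 65.7
```

Request:
servo_tool(
  moves=[
    [0.3,0,-12,-1,0],
    [0.3,0,-24,-1,0],
    [0.3,0,-36,-1,0],
  ],
)

```text
t: 15.88
position: [0.4247, -0.086, 0.0262]
ee_rot: [[-1.0, -0.001, 0.002], [-0.001, 1.0, 0.001], [-0.002, 0.001, -1.0]]
ft_force: [0.8, 10.3, 13.0]
finger_gap: 0.471
finger_force: 63.5
```

Request:
servo_tool(
  moves=[
    [0.3,0,12,0,0],
    [0.3,0,24,0,0],
  ],
)

```text
t: 16.12
position: [0.425, -0.0628, 0.0262]
ee_rot: [[-1.0, -0.0, 0.003], [-0.0, 1.0, -0.002], [-0.003, -0.002, -1.0]]
ft_force: [0.0, -7.2, 8.7]
finger_gap: 0.468
finger_force: 63.1
```

The drag here is about 0.75–0.8 of the load, so pad C is the sound one. I'll measure the carrier from the last wrist view.

```bash
cat >> h.py <<'E'
def camat(c,o,p,s):
    """wrist camera model moved rigidly from the obs pose o to TCP p, spin s (tool down)"""
    s=np.radians(s); R1=np.array([[-np.cos(s),np.sin(s),0],[np.sin(s),np.cos(s),0],[0,0,-1.]])
    f,cx,cy,Rc,t=c; R0=np.array(o['ee_rot']); p0=np.array(o['position'])
    C=R0.T@(-Rc.T@t-p0); Rt=Rc@R0   # camera centre / cam<-tool
    Rn=Rt@R1.T; return f,cx,cy,Rn,-Rn@(np.array(p)+R1@C)
E
python3 - <<'E'
from h import *
im=cv2.imread('pics/w4.png')
cv2.imwrite('pics/w4c.png',cv2.resize(im[140:330,380:640],None,fx=3,fy=3,interpolation=cv2.INTER_CUBIC))
c=camat(cam('wrist'),manip.get_obs(),(.52789,-.06881,.19383),-11.13)
print(proj(c,(.5827,-.062,.016)),'should be 319 223')
np.save('c4.npy',np.hstack([c[0],c[1],c[2],c[3].ravel(),c[4]]))
hsv=cv2.cvtColor(im,cv2.COLOR_BGR2HSV); print(hsv[170,470],hsv[165,520])
E
```

```text
[318.18809784 224.30227155] should be 319 223
[ 21  82 106] [ 16  53 135]
```

View pics/w4c.png

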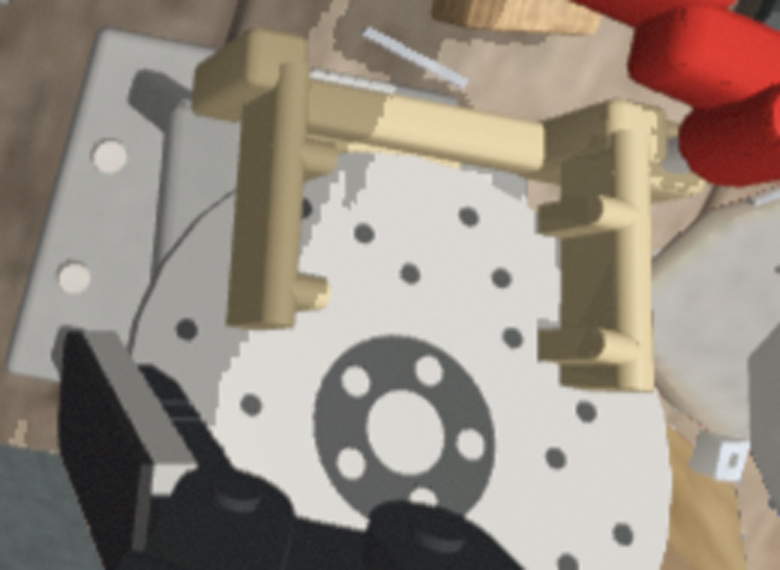

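The crop shows the carrier walls clearly. The inner lug ends are at crop (335,155), (325,290), (545,215) and (545,345), and the hub is at crop (405,432).

Run:
```python
from h import *
a=np.load('c4.npy'); c=(a[0],a[1],a[2],a[3:12].reshape(3,3),a[12:])
L=np.array([(335,155),(325,290),(545,215),(545,345)])/3+[380,140]; H=np.array((405,432))/3+[380,140]
def frame(ps): 
    p=np.radians(ps);u=np.array([np.cos(p),np.sin(p),0])
    x=u*np.cos(np.pi/6)+[0,0,.5]; y=np.array([-np.sin(p),np.cos(p),0]); return x,y,np.cross(x,y)
def hit(uv,p0,n):
    o,d=ray(c,*uv); return o+d*(n@(p0-o))/(n@d)
for h in (.115,.12,.125,.13,.135):
    ps=0
    hub=onz(c,*H,h)
    for zl in (.017,.021):
      for _ in range(6):
        x,y,n=frame(ps); P=[hit(q,hub+zl*n,n) for q in L]
        d=(P[2]+P[3]-P[0]-P[1])/2; ps=np.degrees(np.arctan2(-d[0],d[1]))
      # carrier coords relative to hub
      Q=np.array([[(p-hub)@x,(p-hub)@y] for p in P])*1000
      org=hub-.044*x
      print(h,zl,'psi',round(ps,2),'hub',hub.round(4),'org',org.round(4),'pts',(Q+[44,0]).round(1).tolist(),'mean',(Q.mean(0)+[44,0]).round(1))
```

```text
0.115 0.017 psi -4.14 hub [0.5621 0.0936 0.115 ] org [0.5241 0.0964 0.093 ] pts [[-18.9, -39.4], [16.4, -37.9], [-18.3, 20.5], [15.7, 22.8]] mean [-1.3 -8.5]
0.115 0.021 psi -4.14 hub [0.5621 0.0936 0.115 ] org [0.5241 0.0964 0.093 ] pts [[-17.3, -42.0], [17.4, -40.5], [-16.7, 16.8], [16.7, 19.1]] mean [  0.  -11.6]
0.12 0.017 psi -4.14 hub [0.5596 0.0896 0.12  ] org [0.5216 0.0924 0.098 ] pts [[-17.3, -38.7], [17.1, -37.2], [-16.7, 19.7], [16.5, 21.9]] mean [-0.1 -8.6]
0.12 0.021 psi -4.14 hub [0.5596 0.0896 0.12  ] org [0.5216 0.0924 0.098 ] pts [[-15.7, -41.3], [18.1, -39.9], [-15.1, 16.0], [17.4, 18.2]] mean [  1.2 -11.8]
0.125 0.017 psi -4.14 hub [0.5571 0.0856 0.125 ] org [0.5191 0.0884 0.103 ] pts [[-15.8, -38.1], [17.8, -36.6], [-15.1, 18.8], [17.2, 21.0]] mean [ 1.  -8.7]
0.125 0.021 psi -4.14 hub [0.5571 0.0856 0.125 ] org [0.5191 0.0884 0.103 ] pts [[-14.2, -40.7], [18.8, -39.3], [-13.5, 15.2], [18.2, 17.3]] mean [  2.3 -11.9]
0.13 0.017 psi -4.14 hub [0.5546 0.0817 0.13  ] org [0.5166 0.0844 0.108 ] pts [[-14.2, -37.4], [18.5, -36.0], [-13.6, 18.0], [17.9, 20.2]] mean [ 2.2 -8.8]
0.13 0.021 psi -4.14 hub [0.5546 0.0817 0.13  ] org [0.5166 0.0844 0.108 ] pts [[-12.6, -40.0], [19.5, -38.7], [-12.0, 14.4], [18.9, 16.5]] mean [  3.5 -12. ]
0.135 0.017 psi -4.14 hub [0.5521 0.0777 0.135 ] org [0.5141 0.0804 0.113 ] pts [[-12.6, -36.8], [19.2, -35.4], [-12.0, 17.2], [18.7, 19.3]] mean [ 3.3 -8.9]
0.135 0.021 psi -4.14 hub [0.5521 0.0777 0.135 ] org [0.5141 0.0804 0.113 ] pts [[-11.0, -39.4], [20.2, -38.1], [-10.4, 13.5], [19.6, 15.6]] mean [  4.6 -12.1]
```

I need one clean view from above the seat. I'll lift the sound pad, turn it to the seating orientation and look.

Request:
servo_tool(
  moves=[
    [0.3,0,0,-60,0],
    [0.3,0,0,-120,5],
    [0.3,-20,20,-180,15],
    [0.3,-50,30,-240,26],
    [0.3,-95,53,-264,36],
    [0.3,-95,53,-264,47],
    [0.3,-95,53,-264,57],
    [0.3,-95,53,-264,68],
    [0.3,-95,53,-264,78],
    [0.3,-95,53,-264,89],
    [0.3,-95,53,-264,94],
    [0.3,-95,53,-264,94],
  ],
)

```text
t: 17.62
position: [0.5187, -0.0091, 0.2891]
ee_rot: [[0.068, 0.998, -0.0], [0.998, -0.068, -0.0], [-0.0, -0.0, -1.0]]
ft_force: [-0.1, 0.3, -1.4]
finger_gap: 0.465
finger_force: 62.4
```

Run:
```python
from h import *
o=manip.get_obs(); print(o['t'],o['position'],spin(np.array(o['ee_rot'])),np.round(o['ft_force'],1),o['finger_gap'])
c,im=snap('wrist','w5.png'); np.save('c5.npy',np.hstack([c[0],c[1],c[2],c[3].ravel(),c[4]]))
```

```text
17.625 [ 0.51865719 -0.0090625   0.28908035] 93.91456423462746 [-0.1  0.3 -1.4] 0.46510760116872707
```

View pics/w5.png

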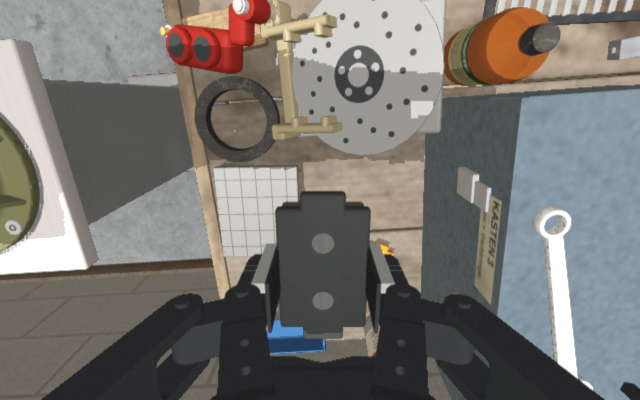

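The view, with image up as +y and right as +x, shows the hub at (358,74). The carrier's brass walls are at rows of about 25 and 128, joined by the bar near column 290. The pad is held square.

Run:
```python
from h import *
ld=lambda f:(lambda a:(a[0],a[1],a[2],a[3:12].reshape(3,3),a[12:]))(np.load(f))
c4,c5=ld('c4.npy'),ld('c5.npy')
for a in [(358,74)]: print('hub',tri(c4,(515,284),c5,a))
# hub in w5: dark ring centroid
im=cv2.imread('pics/w5.png'); g=im.max(2)
r=g[40:108,325:392]; m=(r<110).astype(np.uint8); k=max(cv2.findContours(m,0,1)[0],key=cv2.contourArea); print('ring',np.array(cv2.fitEllipse(k)[0])+[325,40],cv2.fitEllipse(k)[1:])
im4=cv2.imread('pics/w4.png'); r=im4.max(2)[245:310,478:550]; m=(r<120).astype(np.uint8); k=max(cv2.findContours(m,0,1)[0],key=cv2.contourArea); print('ring4',np.array(cv2.fitEllipse(k)[0])+[478,245],cv2.fitEllipse(k)[1:])
# disc outline in w5: bright low-sat
hsv=cv2.cvtColor(im,cv2.COLOR_BGR2HSV)
B=((abs(hsv[...,0].astype(int)-21)<7)&(hsv[...,1]>60)&(hsv[...,2]>70))
V=hsv[...,2]
for y in range(10,142,2):
    print(y,''.join(('#' if V[y,x]>175 else '+' if V[y,x]>130 else '-') if B[y,x] else '.' for x in range(256,346)))
```

```text
hub (array([0.55614403, 0.08399977, 0.12703115]), np.float64(0.00011439959398482469))
ring [358.82681656  74.2990036 ] ((47.95366668701172, 55.93193054199219), 8.667425155639648)
ring4 [514.04109955 282.54035568] ((55.96449279785156, 62.80617904663086), 132.08615112304688)
10 ..................+#####+++++++++++.......................................................
12 ..................+#####+++++++++++.......................................................
14 ..................+#####+++++++++++.......................................................
16 ..................+##.##+++++++++++...........-..--.............######++++++..............
18 ..............+.+++##.##++++++++++++.....+....----++....##############++++++++++..........
20 ............++##++##...##++++++++++-.--++++###########################++++++++++..........
22 ...........++####+######+++++++++######################################+++++++++..........
24 #....+##++#######++###+++####################################..####+++++++++++++..........
26 ####+####################################################+###...##++---
[... 4698 characters left out ...]
+++++++++++++##++++++++++++++++....
128 ...............-++++++++++++++++++++++++++++++++++++++++++++++++++++++++++++++++++++++....
130 ................++++++++++++++++++++++++++++++++++++++++++++++++++++++++++++++++++++++....
132 ................+++++++++++++++++++++++++++++++++++++++++++++++++++++++++++++++...........
134 ................-+++++++++++++++++++++++++++..............................................
136 ................-++++++++++#++++++++------................................................
138 .................++++++++++++---------.-..................-...............................
140 ..................------------.-..........................................................
```

```bash
cat >> h.py <<'E'
ld=lambda f:(lambda a:(a[0],a[1],a[2],a[3:12].reshape(3,3),a[12:]))(np.load(f))
def frame(ps): 
    p=np.radians(ps);u=np.array([np.cos(p),np.sin(p),0])
    x=u*np.cos(np.pi/6)+[0,0,.5]; y=np.array([-np.sin(p),np.cos(p),0]); return x,y,np.cross(x,y)
def hit(c,uv,p0,n):
    o,d=ray(c,*uv); return o+d*(n@(p0-o))/(n@d)
E
python3 - <<'E'
from h import *
c4,c5=ld('c4.npy'),ld('c5.npy')
hub,e=tri(c4,(514.5,283.3),c5,(358.6,74.2)); print(hub.round(4),e)
tips=[(328,116),(301,117),(326,36.5),(294,41.5)]; wall=[(315,124.5),(308,28.5)]
for ps in (-4,-2,-6):
  x,y,n=frame(ps); org=hub-.044*x
  for z in (.014,.021):
    f=lambda q:np.array([(hit(c5,q,org+z*n,n)-org)@x,(hit(c5,q,org+z*n,n)-org)@y])*1000
    print(ps,z,'org',org.round(4),'tips',[f(q).round(1).tolist() for q in tips],'wall',[f(q).round(1).tolist() for q in wall])
# direct triangulated lug tips w4 vs w5
for a,b in [((491.7,191.7),(301,117)),((488.3,236.7),(328,116)),((561.7,211.7),(294,41.5)),((561.7,255),(326,36.5))]:
    P,e=tri(c4,a,c5,b); x,y,n=frame(-4); q=P-(hub-.044*x); print(P.round(4),round(e,4),(np.array([q@x,q@y,q@n])*1000).round(1))
# held pad: corners of backing plate
o=manip.get_obs();R=np.array(o['ee_rot']);p=np.array(o['position'])
im=cv2.imread('pics/w5.png'); z=p[2]-.0043+.016
for uv in [(301,193),(345,193),(300,336),(345,336),(277,208),(369,208)]: print(uv,(R.T@(onz(c5,*uv,z)-p)*1000).round(1))
E
```

```text
[0.5564 0.084  0.1261] 0.0008388320639730688
-4 0.014 org [0.5184 0.0867 0.1041] tips [[21.4, -36.3], [-8.5, -38.2], [18.9, 30.2], [-14.7, 28.6]] wall [[7.3, -44.6], [0.6, 38.0]]
-4 0.021 org [0.5184 0.0867 0.1041] tips [[25.3, -35.8], [-3.8, -37.7], [22.8, 29.0], [-9.8, 27.4]] wall [[11.6, -43.9], [5.0, 36.5]]
-2 0.014 org [0.5184 0.0853 0.1041] tips [[20.0, -35.4], [-10.0, -36.4], [20.1, 31.1], [-13.4, 30.5]] wall [[5.5, -43.3], [2.2, 39.4]]
-2 0.021 org [0.5184 0.0853 0.1041] tips [[23.9, -34.9], [-5.3, -35.9], [24.0, 29.9], [-8.6, 29.3]] wall [[9.8, -42.6], [6.6, 37.9]]
-6 0.014 org [0.5185 0.088  0.1041] tips [[22.9, -37.2], [-6.8, -40.0], [17.7, 29.3], [-15.9, 26.7]] wall [[9.2, -45.8], [-1.0, 36.6]]
-6 0.021 org [0.5185 0.088  0.1041] tips [[26.8, -36.7], [-2.2, -39.4], [21.7, 28.0], [-11.0, 25.5]] wall [[13.4, -45.1], [3.6, 35.1]]
[0.4978 0.0508 0.1095] 0.0075 [-12.9 -37.3  13.7]
[0.5254 0.0506 0.1265] 0.0044 [ 19.4 -35.5  14.6]
[0.5006 0.1177 0.0999] 0.001 [-19.4  29.8   6.3]
[0.5302 0.1174 0.1171] 0.0003 [14.8 31.5  6.5]
(301, 193) [ 38.1  -9.2 -11.7]
(345, 193) [ 38.1   9.5 -11.7]
(300, 336) [-35.9 -11.2 -11.7]
(345, 336) [-35.9  11.  -11.7]
(277, 208) [ 31.3 -19.7 -11.7]
(369, 208) [ 31.3  20.  -11.7]
```

Run:
```python
from h import *
c4,c5=ld('c4.npy'),ld('c5.npy'); hub=np.array([.5564,.084,.1261])
im=cv2.imread('pics/w5.png'); hsv=cv2.cvtColor(im,cv2.COLOR_BGR2HSV)
B=((abs(hsv[...,0].astype(int)-21)<7)&(hsv[...,1]>60)&(hsv[...,2]>70))
L=[];Rr=[]
for v in range(60,112):
    xs=np.where(B[v,272:310])[0]+272; L.append((xs.min(),v)); Rr.append((xs.max(),v))
for nm,E in (('L',L),('R',Rr)):
    for z in (.09,.11):
        P=np.array([onz(c5,u,v,z)[:2] for u,v in E]); P=P[np.abs(P[:,0]-np.median(P[:,0]))<.01]
        vx,vy,_,_=cv2.fitLine(P.astype(np.float32),cv2.DIST_HUBER,0,.001,.001).ravel(); a=np.degrees(np.arctan2(vy,vx))%180; print(nm,z,'psi',a-90)
# disc white rim right side edge of base plate near col 440
g=hsv[...,2]
E=[]
for v in range(10,125,3):
    row=hsv[v,425:460]; m=(row[:,1]<25)&(row[:,2]>130); xs=np.where(m)[0]
    E.append((v,xs.max()+425 if len(xs) else None))
print(E)
for ps in (-2,-1,0,1,2):
  x,y,n=frame(ps); org=hub-.044*x
  f=lambda q,z:np.array([(hit(c5,q,org+z*n,n)-org)@x,(hit(c5,q,org+z*n,n)-org)@y])*1000
  print(ps,org.round(4),[f(q,.021).round(1).tolist() for q in [(315,124.5),(308,28.5)]],[f(q,.016).round(1).tolist() for q in [(328,120),(301,121),(326,32),(294,37)]])
```

```text
L 0.09 psi -0.022155762
L 0.11 psi -0.021850586
R 0.09 psi 2.392395
R 0.11 psi 2.3926926
[(10, np.int64(444)), (13, np.int64(444)), (16, np.int64(444)), (19, np.int64(444)), (22, np.int64(444)), (25, np.int64(444)), (28, np.int64(444)), (31, np.int64(444)), (34, np.int64(444)), (37, np.int64(443)), (40, np.int64(443)), (43, np.int64(443)), (46, np.int64(443)), (49, np.int64(443)), (52, np.int64(443)), (55, np.int64(443)), (58, np.int64(443)), (61, np.int64(443)), (64, np.int64(443)), (67, np.int64(443)), (70, np.int64(443)), (73, np.int64(443)), (76, np.int64(442)), (79, np.int64(441)), (82, np.int64(441)), (85, np.int64(441)), (88, np.int64(441)), (91, np.int64(441)), (94, np.int64(441)), (97, np.int64(441)), (100, np.int64(441)), (103, np.int64(440)), (106, np.int64(440)), (109, np.int64(440)), (112, np.int64(440)), (115, np.int64(440)), (118, np.int64(440)), (121, np.int64(440)), (124, np.int64(439))]
-2 [0.5183 0.0853 0.1041] [[9.9, -42.6], [6.6, 37.9]] [[21.0, -38.8], [-8.9, -40.0], [21.4, 34.2], [-11.7, 33.9]]
-1 [0.5183 0.0847 0.1041] [[9.0, -41.9], [7.4, 38.6]] [[20.3, -38.3], [-9.7, -39.1], [22.1, 34.6], [-11.0, 34.8]]
0 [0.5183 0.084  0.1041] [[8.2, -41.2], [8.2, 39.3]] [[19.5, -37.9], [-10.5, -38.2], [22.8, 35.0], [-10.3, 35.7]]
1 [0.5183 0.0833 0.1041] [[7.3, -40.5], [9.0, 39.9]] [[18.7, -37.4], [-11.3, -37.2], [23.5, 35.4], [-9.5, 36.6]]
2 [0.5183 0.0827 0.1041] [[6.5, -39.8], [9.8, 40.5]] [[18.0, -36.9], [-12.1, -36.3], [24.2, 35.8], [-8.7, 37.5]]
```

Run:
```python
from h import *
from scipy.spatial import cKDTree
c4,c5=ld('c4.npy'),ld('c5.npy')
h4=np.array([(187,329),(251,404),(364,233),(410,273),(469,216),(502,278),(512,338),(586,411),(556,457)])/3+[380,140]
g=cv2.imread('pics/w5.png').max(2)[0:160,280:445]
G=cv2.resize(g,None,fx=4,fy=4,interpolation=cv2.INTER_CUBIC)
m=(G<cv2.blur(G,(61,61))*.75).astype(np.uint8)
n,_,st,ce=cv2.connectedComponentsWithStats(m)
b=np.array([(c+.5)/4-.5+[280,0] for s,c in zip(st,ce) if 80<s[4]<700 and s[2]<32 and s[3]<32]); print(len(b))
x,y,nn=frame(0.5); T=cKDTree(b); 
for dz in np.arange(-.016,.006,.002):
    p0=np.array([.5564,.084,.1261])+dz*nn
    d,i=T.query([proj(c5,hit(c4,q,p0,nn)) for q in h4]); print(round(dz,3),d.round(1),round(np.median(d),2))
dz=None
```

```text
24
-0.016 [12.2 13.3  3.5 13.7  8.7 12.7 15.6 17.4 17.6] 13.29
-0.014 [10.9 11.8  4.8 12.2  9.1 12.2 13.9 15.5 15.6] 12.17
-0.012 [ 9.6 10.3  6.2 10.6  9.7 11.8 12.1 13.5 13.7] 10.64
-0.01 [ 8.2  8.8  7.6  9.1  9.3 10.1 10.4 11.5 11.7] 9.26
-0.008 [6.8 7.3 7.2 7.5 7.7 8.5 8.6 9.5 9.7] 7.68
-0.006 [5.5 5.8 5.8 6.  6.1 6.7 6.8 7.5 7.6] 6.1
-0.004 [4.1 4.2 4.3 4.4 4.5 5.  5.  5.5 5.6] 4.5
-0.002 [2.7 2.7 2.8 2.8 2.9 3.3 3.1 3.4 3.5] 2.89
0.0 [1.3 1.2 1.3 1.2 1.3 1.6 1.3 1.4 1.6] 1.29
0.002 [0.4 0.6 0.4 0.6 0.6 0.4 0.6 0.9 1. ] 0.58
0.004 [1.7 2.1 1.9 2.2 2.2 2.  2.4 2.9 2.9] 2.15
```

The drilled holes confirm the disc plane: a 30° slope through the hub, to within 1 px. That puts the carrier origin at about (0.5185, 0.083, 0.1055) with yaw of about 0.5°.

Run:
```python
from h import *
print(go((.511,.082,.2),89.5),go((.511,.082,.126),89.5))
```

```text
(array([ 90.3, -13.7,  89.1]), np.float64(-4.3)) (array([ 90.3, -13.7, 163.1]), np.float64(-4.3))
```

Request:
servo_tool(
  moves=[
    [0.3,50,-8,20,-2],
    [0.3,90,-14,60,-4.3],
    [0.3,90,-14,110,-4.3],
    [0.3,90,-14,150,-4.3],
    [0.3,90,-14,160,-4.3],
    [0.3,90,-14,160,-4.3],
    [0.3,90,-14,160,-4.3],
  ],
)

```text
t: 18.55
position: [0.5118, 0.0818, 0.131]
ee_rot: [[-0.006, 1.0, 0.003], [1.0, 0.006, 0.0], [0.0, 0.003, -1.0]]
ft_force: [-0.4, 0.5, -1.3]
finger_gap: 0.467
finger_force: 62.4
```

Request:
servo_tool(
  moves=[
    [0.3,0,0,4,0],
    [0.3,0,0,6,0],
    [0.3,0,0,6,0],
  ],
)

```text
t: 18.92
position: [0.5108, 0.0818, 0.1233]
ee_rot: [[-0.006, 1.0, -0.0], [1.0, 0.006, -0.0], [-0.0, -0.0, -1.0]]
ft_force: [-2.9, -0.0, 0.5]
finger_gap: 0.469
finger_force: 62.6
```

Request:
servo_tool(
  moves=[
    [0.3,0,-2,2,0],
    [0.3,0,-2,3,0],
    [0.3,0,-2,3,0],
  ],
)

```text
t: 19.3
position: [0.509, 0.0818, 0.1202]
ee_rot: [[-0.006, 1.0, -0.0], [1.0, 0.006, -0.0], [-0.0, -0.0, -1.0]]
ft_force: [0.3, 0.9, -1.8]
finger_gap: 0.468
finger_force: 62.4
```

Run:
```python
from h import *
for n in ('wrist','side','top'): c,im=snap(n,'seat_'+n+'.png')
o=manip.get_obs(); print(o['ft_force'],o['torque'])
```

```text
[ 0.91423336  0.35030066 -2.29320533] [-0.04936294 -0.0586732  -0.01538025]
```

Request:
servo_tool(
  moves=[
    [0.3,0,0,2,0],
    [0.3,0,0,3,0],
    [0.3,0,0,3,0],
  ],
)

```text
t: 19.82
position: [0.5089, 0.0818, 0.1172]
ee_rot: [[-0.006, 1.0, -0.0], [1.0, 0.006, -0.0], [-0.0, -0.0, -1.0]]
ft_force: [0.9, -1.0, -1.4]
finger_gap: 0.466
finger_force: 62.4
```

Request:
servo_tool(
  moves=[
    [0.3,0,0,2,0],
    [0.3,0,0,2,0],
  ],
)

```text
t: 20.08
position: [0.5089, 0.0818, 0.1152]
ee_rot: [[-0.006, 1.0, -0.0], [1.0, 0.006, -0.0], [-0.0, -0.0, -1.0]]
ft_force: [0.6, 0.6, -1.6]
finger_gap: 0.47
finger_force: 62.4
```

Request:
servo_tool(
  moves=[
    [0.3,0,0,2,0],
    [0.3,0,0,2,0],
  ],
)

```text
t: 20.32
position: [0.5092, 0.0818, 0.1146]
ee_rot: [[-0.006, 1.0, 0.001], [1.0, 0.006, 0.0], [0.0, 0.001, -1.0]]
ft_force: [-8.3, -0.9, 15.0]
finger_gap: 0.465
finger_force: 64.0
```

The pad's uphill edge is now on the disc. I'll open slightly and let it tip down.

Request:
servo_tool(
  moves=[
    [0.6,0,0,-3,0],
    [0.6,0,0,-4,0],
    [0.6,0,0,-4,0],
    [0.6,0,4,-4,0],
    [0.6,0,4,-4,0],
  ],
)

```text
t: 20.95
position: [0.5132, 0.0818, 0.1172]
ee_rot: [[-0.006, 1.0, -0.0], [1.0, 0.006, -0.0], [-0.0, -0.0, -1.0]]
ft_force: [-0.7, -0.9, 1.3]
finger_gap: 0.6
finger_force: 0.8
```

Run:
```python
from h import *
o=manip.get_obs(); print(o['t'],o['position'],o['ft_force'])
c,im=snap('wrist','w6.png'); np.save('c6.npy',np.hstack([c[0],c[1],c[2],c[3].ravel(),c[4]]))
d,i2=snap('side','s6.png')
u=proj(c,(.5185,.083,.12)); v=proj(d,(.51,.083,.12)); print(u,v)
a=cv2.resize(im[120:320,170:470],(600,400),interpolation=cv2.INTER_CUBIC)
y,x=int(v[1]),int(v[0]); b=cv2.resize(i2[y-16:y+16,x-32:x+32],(400,200),interpolation=cv2.INTER_CUBIC)
cv2.imwrite('pics/mix6.png',np.vstack([a,np.hstack([b,np.zeros((200,200,3),np.uint8)])]))
```

```text
20.95 [0.51316335 0.0818027  0.11724305] [-0.67765223 -0.92697834  1.33968543]
[333.58769607 260.25157471] [354.22355793 181.75577492]
```

View pics/mix6.png

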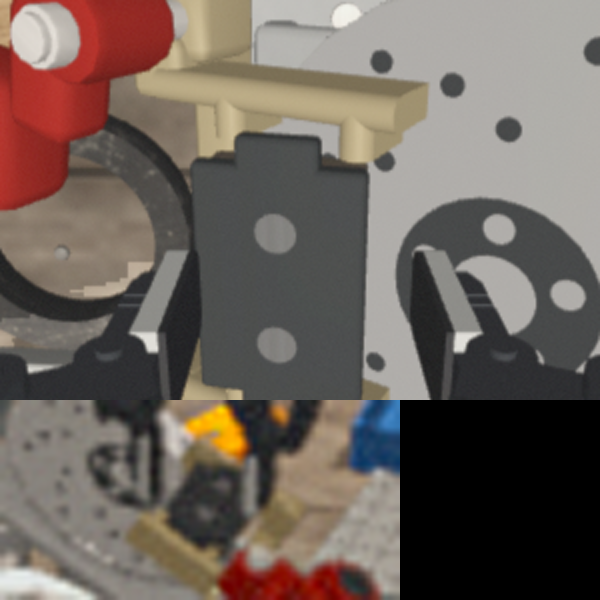

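The ear is between the lugs but sits towards the downhill one. The near lug is at crop column 240, the far lug at 350, and the ear spans 237–320. I'll close the fingers and nudge it uphill from its downhill edge.

Request:
servo_tool(
  moves=[
    [0.6,0,0,-40,0],
    [0,0,-50,-45,0],
    [0,0,-52,-45,0],
    [0,0,-52,-45,0],
    [0,0,-52,0,0],
    [0,0,-52,13,0],
    [0,0,-48,13,0],
    [0,0,-44,13,0],
    [0,0,-41,13,0],
  ],
)

```text
t: 22.18
position: [0.4727, 0.0816, 0.1052]
ee_rot: [[-0.006, 1.0, 0.001], [1.0, 0.006, 0.0], [0.0, 0.001, -1.0]]
ft_force: [-4.0, 0.3, -0.9]
finger_gap: 0.001
finger_force: 1.5
```

Request:
servo_tool(
  moves=[
    [0,0,1.5,0,0],
    [0,0,3,0,0],
    [0,0,3,0,0],
  ],
)

```text
t: 22.55
position: [0.4749, 0.0816, 0.1043]
ee_rot: [[-0.006, 1.0, -0.0], [1.0, 0.006, -0.0], [-0.0, -0.0, -1.0]]
ft_force: [-1.8, 0.2, -1.4]
finger_gap: 0.001
finger_force: 0.9
```

Request:
servo_tool(
  moves=[
    [0,0,1.5,0,0],
    [0,0,3,0,0],
    [0,0,3,0,0],
  ],
)

```text
t: 22.92
position: [0.4779, 0.0816, 0.1042]
ee_rot: [[-0.006, 1.0, -0.0], [1.0, 0.006, 0.0], [0.0, -0.0, -1.0]]
ft_force: [-3.7, 0.7, -1.7]
finger_gap: -0.001
finger_force: 1.2
```

Request:
servo_tool(
  moves=[
    [0,0,1.5,0,0],
    [0,0,3,0,0],
    [0,0,3,0,0],
  ],
)

```text
t: 23.3
position: [0.4791, 0.0816, 0.103]
ee_rot: [[-0.006, 1.0, -0.005], [1.0, 0.006, -0.0], [-0.0, -0.005, -1.0]]
ft_force: [-12.5, 1.2, -5.8]
finger_gap: 0.002
finger_force: 5.7
```

Request:
servo_tool(
  moves=[
    [0,0,-6,0,0],
    [0,0,-6,-40,0],
    [0,0,13,-40,0],
    [0,0,13,-40,0],
    [0,0,13,-22,0],
    [0,0,13,-16,0],
    [0,0,13,-16,0],
  ],
)

```text
t: 24.18
position: [0.4936, 0.0817, 0.1201]
ee_rot: [[-0.006, 1.0, -0.001], [1.0, 0.006, -0.0], [-0.0, -0.001, -1.0]]
ft_force: [0.6, -0.4, 0.7]
finger_gap: -0.002
finger_force: 0.0
```

Request:
servo_tool(
  moves=[
    [0,0,0,2,0],
    [0,0,0,4,0],
    [0,0,0,4,0],
  ],
)

```text
t: 24.55
position: [0.4939, 0.0817, 0.1163]
ee_rot: [[-0.006, 1.0, 0.0], [1.0, 0.006, 0.0], [0.0, 0.0, -1.0]]
ft_force: [0.2, -0.1, 0.0]
finger_gap: -0.004
finger_force: 0.0
```

Request:
servo_tool(
  moves=[
    [0,0,0,2,0],
    [0,0,0,3,0],
    [0,0,0,3,0],
  ],
)

```text
t: 24.92
position: [0.4939, 0.0817, 0.1133]
ee_rot: [[-0.006, 1.0, -0.0], [1.0, 0.006, -0.0], [-0.0, -0.0, -1.0]]
ft_force: [0.1, -0.2, 0.1]
finger_gap: -0.001
finger_force: 0.1
```

Request:
servo_tool(
  moves=[
    [0,0,0,2,0],
    [0,0,0,2,0],
  ],
)

```text
t: 25.18
position: [0.4943, 0.0817, 0.1126]
ee_rot: [[-0.006, 1.0, 0.001], [1.0, 0.006, 0.0], [0.0, 0.001, -1.0]]
ft_force: [-5.8, -1.0, 16.3]
finger_gap: -0.002
finger_force: 8.8
```

Request:
servo_tool(
  moves=[
    [0,0,0,1,0],
    [0,0,0,1,0],
    [0,0,-10,-10,0],
    [0,0,-40,-90,0],
    [0,0,-40,-90,0],
    [0,0,-40,-90,0],
  ],
)

```text
t: 25.92
position: [0.4541, 0.0815, 0.2028]
ee_rot: [[-0.006, 1.0, 0.003], [1.0, 0.006, 0.0], [0.0, 0.003, -1.0]]
ft_force: [0.1, -0.2, -0.5]
finger_gap: -0.002
finger_force: 0.0
```

Run:
```python
from h import *
o=manip.get_obs(); print(o['t'],o['position'])
c,im=snap('wrist','w7.png'); np.save('c7.npy',np.hstack([c[0],c[1],c[2],c[3].ravel(),c[4]]))
org=np.array([.5185,.083,.1055]);x,y,n=frame(.5)
for q in [(-21,-31),(21,-31),(21,31),(-21,31)]: print(proj(c,org+(q[0]*x+q[1]*y+16*n)/1000).round(1))
g=im.max(2); hsv=cv2.cvtColor(im,cv2.COLOR_BGR2HSV)
u,v=proj(c,org+.016*n).astype(int); print(u,v,'hsv',hsv[v,u])
for yy in range(v-66,v+66,3): print(yy,''.join('#' if g[yy,xx]<55 else '+' if g[yy,xx]<100 and hsv[yy,xx,1]<60 else 'b' if (abs(int(hsv[yy,xx,0])-21)<7 and hsv[yy,xx,1]>60) else '.' for xx in range(u-60,u+60,2)))
print(u-60)
```

```text
25.925 [0.45408511 0.08154128 0.20281435]
[370.  235.8]
[423.1 247.5]
[431.6 165.3]
[373.5 159.5]
398 203 hsv [120   4  58]
137 ..bbbbbbbbbbbbbbbbbbbbbbbbbbbbbbbbbbbbbbbbbbbbbbb.......++++
140 ..bbbbbbbbbbbbbbbbbbbbbbbbbbbbbbbbbbbbbbbbbbbbbbbbbbbb...+++
143 ...bbbbbbbbbbbbbbbbbbbbbbbbbbbbbbbbbbbbbbbbbbbbbbbbbbb......
146 .........bbbbbbbbbbbbbbbbbbbbbbbbbbbbbbbbbbbbbbbbbbbbb......
149 .....b...bbbbbbbbbbbbbbbbbb............bbbbbbbbbbbbbb.......
152 .....bb..bbbbbbbbbbbbbbbbbb..............bbbbbbbb...........
155 ....bbb..bbbbbbbb.bbbbbb.+++++++###++++..bbbbbbbb...........
158 .........bbbbbbbbbbbb....++++++++++++++..bbbbbbb............
161 ....b....bbbbbbbbb++++#++++++++++++++++.....bb..............
164 .........bbbbbbbbb++++++++++++++++++++#+++.++++.............
167 ........bbbbbbbbb++++++++++++++++++++++#+++###+.............
170 ........bbbbbbbbb++++++++++++++++++++++++++++++.............
173 ........bbbbbbbbb+++++++++++++++++++++++++++++..............
176 ........bbbbbbbbb+++++++++++++++++++++++++++++...........+++
179 +++++++.bbbbbbbbb+++++++++++++++++++++++++++++........++++++
1
[... 1187 characters left out ...]
bb+++++++++++++++++++++++++++.................
239 .bbbbbbbbbbbbbbbbbbbbb+++++++++++++++++++++.................
242 .bbbbbbbbbbbbbbbbbbbbb+++++++++++++++++++++.................
245 .bbbbbbbbbbbbbbbbbbbbb+++++++++++++.++++++bb................
248 .bbbbbbbbbbbbbbbbbbbbbbbb++++++++++bbbbbbbbb................
251 .bbbbbbbbbbbbbbbbbbbbbbbbbbbbbb+++bbbbbbbbbb................
254 +####bbbbbbbbbbbbbbbbbbbbbbbbbbbbbbbbbbbbbbbbbb...........++
257 +######bb.........bbbbbbbbbbbbbbbbbbbbbbbbbbbbb...........++
260 +######+...............bbbbbbbbbbbbbbbbbbbbbbbb.............
263 .+++++++......................bbbbbbbbbbbbbbbb..............
266 .#######.............................bbbbbbbb...............
338
```

The seated outline matches the prediction within 2 px, so the sound pad is seated. Now for the last pad.

Run:
```python
from h import *
o=manip.get_obs(); k=cam('wrist')
c1=camat(k,o,(.40059,.33096,.2211),0.02); c2=camat(k,o,(.39034,.04445,.2451),-1.41)
print(onz(c1,254,187,.016),onz(c2,493,194,.016))
im=cv2.imread('pics/w1.png'); g=im.max(2)
for v in range(150,226,3): print(v,' '.join('%3d'%x for x in g[v,226:286:3]))
print(go((.40,.249,.2),0))
```

```text
[0.42159813 0.25376687 0.016     ] [0.42162098 0.25108094 0.016     ]
150 110 112 111 112 118 120 117 112 111 107  95  73  60 105 102 102 100  95  87  88
153 113 111 109 111 114 117 119 109 110 106  96  78  60 103 102 103  96  87  81  79
156 112 112 106 110 113 117  68  51  55  52  53  52  46 102  95 102  92  83  76  80
159 110 111 108 110 113 117  60  61  63  65  66  67  45  98  95  99  92  83  78  81
162 111 116 110  56  54  52  56  63  62  63  64  67  42  42  41  47  90  83  76  81
165 111 117 114  62  64  64  64  62  64  63  65  67  66  67  66  49  91  82  75  78
168 112 117  88  64  61  61  63  64  64  65  64  68  66  66  65  51  87  81  71  74
171 113 113  98  67  62  63  64  63  66  68  67  67  64  66  66  51  84  79  71  75
174 114 120 114  63  63  61  64  63  99  96  93  67  66  65  64  51  83  79  73  77
177 110 114 110  65  62  63  62  63  99  97  95  68  66  67  66  48  88  80  78  81
180 107 109 108  63  62  63  61  63  72  88  70  64  65  66  64  52  87  84  81  85
183 108 113 115  63  61  63  59  62  62  62  63  62  65  65  65  51  90  88  86  84
186 105 113 116  74  6
[... 503 characters left out ...]
61  58  58  62  82  96  94  63  62  62  62  54  94  96  98 101
207 102 107 114 111  61  60  61  60  61  63  59  62  61  60  59  55  95  95  97  99
210 107 111 115 109  62  59  60  60  60  60  60  59  62  61  61  57  95  96  94  96
213 111 109 114 111  64  63  65  58  60  62  61  61  56  60  59  57 100  98  94  94
216 111 110 114 117 116 115 118  59  61  60  61  59  50  52  91  91 102  97  92  92
219 108 109 115 119 119 114 119  66  66  62  64  63  54  51  92  94  99  98  92  87
222 106 112 114 120 122 114 117 117 116 120 113 109  96  51  94  96 101  99  96  94
225 109 111 115 114 118 117 122 120 116 121 111 108  96  51  91  97  98  97  98  97
(array([167.8, -52.9,   1.4]), np.float64(-89.6))
```

Pad B's edges are clear, with its centre at (0.4216, 0.2525) and spin of about -3°.

Request:
servo_tool(
  moves=[
    [0.72,60,-15,0,-10.5],
    [0.72,120,-30,0,-21],
    [0.72,171,-36,0,-31.5],
    [0.72,171,-36,0,-42],
    [0.72,171,-36,0,-52.5],
    [0.72,171,-36,20,-63],
    [0.72,171,-36,50,-73.5],
    [0.72,171,-36,80,-84],
    [0.72,171,-36,100,-92.6],
    [0.72,171,-36,100,-92.6],
    [0.72,171,-36,100,-92.6],
  ],
)

```text
t: 27.35
position: [0.4171, 0.2523, 0.1014]
ee_rot: [[-0.999, -0.048, -0.0], [-0.048, 0.999, -0.0], [0.0, -0.0, -1.0]]
ft_force: [-0.1, 0.1, 0.3]
finger_gap: 0.724
finger_force: 0.0
```

Run:
```python
from h import *
o=manip.get_obs(); print(o['t'],o['position'],spin(np.array(o['ee_rot'])),o['ft_force'])
c,im=snap('wrist','w8.png'); uv=proj(c,(.4216,.2525,.016)); print(uv)
for thr in (68,75,82): print(np.round(np.hstack(findpad(c,im,uv,r=100,thr=thr)),1))
print(go((.418,.2525,.005),-3.1))
```

```text
27.35 [0.41706626 0.25228853 0.10142127] -2.753088193454686 [-0.12088497  0.08595348  0.27982552]
[321.63890085 209.08869677]
[485.9 191.1  63.6  28.2  15.7]
[422.8 253.6  75.9  41.1   1.8]
[357.8 217.4  75.5   2.4  89.7]
(array([-0.8,  0.1, 96.8]), np.float64(-0.3))
```

Request:
servo_tool(
  moves=[
    [0.72,-2,1.5,50,4.5],
    [0.72,-2,1.5,96,4.5],
    [0.72,-2,1.5,96,4.5],
    [0.3,-2,1.5,96,4.5],
    [0.3,-2,1.5,96,4.5],
    [0.3,-2,1.5,96,4.5],
    [0.3,-2,1.5,96,4.5],
  ],
)

```text
t: 28.28
position: [0.4202, 0.2545, 0.0078]
ee_rot: [[-1.0, 0.027, 0.004], [0.027, 1.0, 0.002], [-0.004, 0.002, -1.0]]
ft_force: [-0.9, -1.1, 9.0]
finger_gap: 0.47
finger_force: 61.6
```

Run:
```python
from h import *
print(go((.425,-.05,.14),0),go((.425,-.05,.036),0))
```

```text
(array([ -13.7, -304. , -132.8]), np.float64(-1.6)) (array([ -13.3, -304.2,  -28.8]), np.float64(-1.6))
```

Request:
servo_tool(
  moves=[
    [0.3,0,0,-60,0],
    [0.3,0,0,-120,0],
    [0.3,0,-50,-170,-1.6],
    [0.3,-14,-304,-170,-1.6],
    [0.3,-14,-304,-170,-1.6],
    [0.3,-14,-304,-170,-1.6],
    [0.3,-14,-304,-170,-1.6],
    [0.3,-14,-304,-110,-1.6],
    [0.3,-14,-304,-50,-1.6],
    [0.3,-14,-304,-30,-1.6],
    [0.3,-14,-304,-30,-1.6],
    [0.3,-14,-304,-30,-1.6],
  ],
)

```text
t: 29.78
position: [0.4255, -0.0506, 0.037]
ee_rot: [[-1.0, -0.001, 0.003], [-0.001, 1.0, -0.001], [-0.003, -0.001, -1.0]]
ft_force: [0.5, 0.1, -1.8]
finger_gap: 0.467
finger_force: 62.0
```

Request:
servo_tool(
  moves=[
    [0.3,0,0,3,0],
    [0.3,0,0,5,0],
    [0.3,0,0,5,0],
  ],
)

```text
t: 30.15
position: [0.4246, -0.0504, 0.0304]
ee_rot: [[-1.0, -0.001, 0.0], [-0.001, 1.0, -0.0], [-0.0, -0.0, -1.0]]
ft_force: [-0.3, -0.2, -1.9]
finger_gap: 0.466
finger_force: 62.0
```

Request:
servo_tool(
  moves=[
    [0.3,0,0,2,0],
    [0.3,0,0,4,0],
    [0.3,0,0,4,0],
  ],
)

```text
t: 30.52
position: [0.4265, -0.0508, 0.0295]
ee_rot: [[-1.0, -0.001, 0.005], [-0.001, 1.0, -0.001], [-0.005, -0.001, -1.0]]
ft_force: [-14.7, 2.0, 54.5]
finger_gap: 0.468
finger_force: 67.5
```

Request:
servo_tool(
  moves=[
    [0.3,0,-12,0,0],
    [0.3,0,-24,0,0],
    [0.3,0,-36,0,0],
  ],
)

```text
t: 30.9
position: [0.428, -0.0869, 0.0296]
ee_rot: [[-1.0, -0.001, 0.008], [-0.001, 1.0, -0.001], [-0.008, -0.001, -1.0]]
ft_force: [0.3, 11.1, 39.9]
finger_gap: 0.468
finger_force: 66.2
```

Drag is about 0.27, so pad B is glazed and goes to the tray.

Request:
servo_tool(
  moves=[
    [0.3,0,0,-60,0],
    [0.3,-7,-74,-70,1],
    [0.3,-14,-148,-70,3],
    [0.3,-14,-148,-70,3],
    [0.3,-14,-148,-30,3],
    [0.3,-14,-148,-5,3],
    [0.3,-14,-148,-5,3],
    [0.62,-14,-148,-5,3],
    [0.62,-14,-148,-5,3],
    [0.62,-14,-148,-60,3],
    [0.62,-14,-148,-120,3],
    [0.62,-14,-148,-170,3],
  ],
)

```text
t: 32.4
position: [0.4389, -0.2344, 0.1997]
ee_rot: [[-0.999, 0.051, 0.003], [0.051, 0.999, -0.002], [-0.003, -0.001, -1.0]]
ft_force: [0.1, 0.0, -0.0]
finger_gap: 0.621
finger_force: 0.0
```

Run:
```python
from h import *
o=manip.get_obs(); print(o['t'],o['position'],o['ft_force'])
c,im=snap('wrist','w9.png'); hsv=cv2.cvtColor(im,cv2.COLOR_BGR2HSV)
u,v=proj(c,(.442,-.236,.03)).astype(int); print(u,v)
g=im.max(2)
for yy in range(v-60,v+60,4): print(yy,''.join('B' if hsv[yy,xx,1]>130 and 95<hsv[yy,xx,0]<120 else '#' if g[yy,xx]<110 else '.' for xx in range(u-90,u+90,3)))
# caliper: red blob in top and wrist (earlier pictures)
t=cam('top'); ti=cv2.imread('pics/seat_top.png')
def red(im):
    h=cv2.cvtColor(im,cv2.COLOR_BGR2HSV); return ((((h[...,0]<6)|(h[...,0]>174))&(h[...,1]>150)&(h[...,2]>70))*255).astype(np.uint8)
org=np.array([.5185,.083,.1055]);x,y,n=frame(.5); k=cam('wrist'); c2=camat(k,o,(.39034,.04445,.2451),-1.41)
w2=cv2.imread('pics/w2.png'); m=red(w2); m[:,:370]=0; m[:,440:]=0
P=[]
for vv,uu in zip(*np.where(m>0)):
    q=hit(c2,(uu,vv),org+.048*n,n)-org; P.append((q@x*1000,q@y*1000))
P=np.array(P,np.float32); print(len(P),P.min(0),P.max(0),cv2.minAreaRect(P[P[:,0]<-60]))
pin=proj(c2,org+(-36*x+60*y+56*n)/1000); print('pin proj',pin,'seen 428,270')
```

```text
32.4 [ 0.43888776 -0.23443811  0.1997353 ] [ 0.13400502  0.01533795 -0.04829849]
320 178
118 ............................................................
122 ............................................................
126 ................................BBBBBBBBBBBBBBBBBBB.........
130 ........BBBBBBBBBBBBBBBBBBBBBBBBBBBBBBBBBBBBBBBBBBB.........
134 ......BBBBBBBBBBBBBBBBBBBBBBBBBBBBBBBBBBBBBBBBBBBBB.........
138 ......BBBBBBBBBBBBBBBBBBBBBBBBBBBBBBBBBBBBBBBBBBBBB.........
142 ......BBBBBBBBBBBBBBBBBBBBBB####..BBBBBBBBBBBBBBBBB.........
146 ......BBBBBBBBBBBBBBBBBBBBBB.......BBBBBBBBBBBBBBBB.........
150 ......BBBBBBBBBBBBBBBBBB####.......###.BBBBBBBBBBBB.........
154 .......BBBBBBBBBBBBBBBBB...............BBBBBBBBBBBB.........
158 .......BBBBBBBBBBBBBBBBB...............BBBBBBBBBBBB.........
162 .......BBBBBBBBBBBBBBBBB...............BBBBBBBBBBBB.........
166 .......BBBBBBBBBBBBBBBBB...............BBBBBBBBBBBB........#
170 #......BBBBBBBBBBBBBBBBB...............BBBBBBBBBBBB........#
174 #.......BBBBBBBBBBBBBBBB...............BBBBBBBBBBBB........#
178 #.......BBBBBBBBBBBBBBBB........
[... 444 characters left out ...]
BBB..............BBBBBBBBBBBBB.........
210 ###......BBBBBBBBBBBBBBBB.........#...BBBBBBBBBBBBB.........
214 ###......BBBBBBBBBBBBBBBBBBB.......BBBBBBBBBBBBBBBB.........
218 .##......BBBBBBBBBBBBBBBBBBBBBBBBBBBBBBBBBBBBBBBBBB.........
222 .##.......BBBBBBBBBBBBBBBBBBBBBBBBBBBBBBBBBBBBBBBBB.........
226 .##.......BBBBBBBBBBBBBBBBBBBBBBBBBBBBBBBBBBBBBBBBB.........
230 .###......BBBBBBBBBBBBBBBBBBBBBBBBBBBBBBBBBBBBBBBBB.........
234 .###......BBBBBBBBBBBBBBBBBBBBBBBB..........................
3076 [-136.93251     9.305217] [-21.159063  69.527145] ((-96.47396850585938, 34.94620895385742), (38.541725158691406, 78.7052230834961), 77.56793975830078)
pin proj [430.11670709 264.48318758] seen 428,270
```

Both glazed pads are stacked in the tray. The caliper housing measures 79 x 39 mm at carrier (-96, 35), so it is open by about 1.73 rad. Next I'll compute the closing arc.

Run:
```python
from h import *
org=np.array([.5185,.083,.1055]);x,y,n=frame(.5)
def wp(th,r=16,s=75,z=38):
    a=-np.radians(th); q=np.array([18-r,-s]); v=np.array([np.cos(a)*q[0]-np.sin(a)*q[1],np.sin(a)*q[0]+np.cos(a)*q[1]])+[-36,60]
    return org+(v[0]*x+v[1]*y+z*n)/1000
S=wp(113); print('start',S.round(4),go(S+[0,0,.07],0),go(S,0))
for th in range(105,-6,-10): print(th,((wp(th)-S)*[-1,1,-1]*1000).round(1))
print(0,((wp(0)-S)*[-1,1,-1]*1000).round(1))
```

```text
start [0.4071 0.1695 0.0855] (array([ 54.7, 403. ,  47.6]), np.float64(-2.9)) (array([ 55.4, 403.4, 117.6]), np.float64(-2.9))
105 [  2.6 -10.    1.6]
95 [  4.2 -23.    2.5]
85 [  3.8 -36.    2.4]
75 [  1.4 -48.8   1.1]
65 [ -2.9 -61.   -1.3]
55 [ -8.9 -72.   -4.8]
45 [-16.5 -81.8  -9.1]
35 [-25.4 -89.8 -14.2]
25 [-35.4 -96.  -20. ]
15 [ -46.2 -100.   -26.2]
5 [ -57.4 -101.9  -32.6]
-5 [ -68.7 -101.4  -39.2]
0 [ -63.1 -101.9  -35.9]
```

Request:
servo_tool(
  moves=[
    [0,8,60,0,-3],
    [0,16,120,0,-3],
    [0,55,403,10,-3],
    [0,55,403,10,-3],
    [0,55,403,10,-3],
    [0,55,403,10,-3],
    [0,55,403,10,-3],
    [0,55,403,60,-3],
    [0,55,403,110,-3],
    [0,55,403,118,-3],
    [0,55,403,118,-3],
  ],
)

```text
t: 33.83
position: [0.4052, 0.171, 0.0795]
ee_rot: [[-1.0, -0.001, 0.001], [-0.001, 1.0, 0.0], [-0.001, 0.0, -1.0]]
ft_force: [0.0, -0.2, 0.6]
finger_gap: 0.002
finger_force: 0.0
```

Request:
servo_tool(
  moves=[
    [0,2.6,-10,1.6,0],
    [0,4.2,-23,2.5,0],
    [0,3.8,-36,2.4,0],
    [0,1.4,-49,1.1,0],
    [0,-3,-61,-1.3,0],
  ],
)

```text
t: 34.45
position: [0.4083, 0.1094, 0.0808]
ee_rot: [[-1.0, -0.0, 0.003], [-0.0, 1.0, 0.002], [-0.003, 0.002, -1.0]]
ft_force: [0.3, 9.0, 2.4]
finger_gap: -0.004
finger_force: 3.8
```

Request:
servo_tool(
  moves=[
    [0,-6,-11,-3.5,0],
    [0,-13.5,-20.8,-7.8,0],
    [0,-22.4,-28.8,-13,0],
    [0,-32.4,-35,-19,0],
    [0,-43,-39,-25,0],
  ],
)

```text
t: 35.08
position: [0.4501, 0.0707, 0.1052]
ee_rot: [[-1.0, -0.0, -0.001], [-0.0, 1.0, 0.002], [0.001, 0.002, -1.0]]
ft_force: [-7.0, 11.9, 1.3]
finger_gap: -0.002
finger_force: 5.6
```

Request:
servo_tool(
  moves=[
    [0,-6,-1.5,-3.5,0],
    [0,-11,-2,-6.5,0],
    [0,-11,-2,-6.5,0],
  ],
)

```text
t: 35.45
position: [0.4613, 0.0683, 0.1117]
ee_rot: [[-1.0, -0.0, -0.0], [-0.0, 1.0, 0.0], [0.0, 0.0, -1.0]]
ft_force: [-3.4, 1.9, 0.5]
finger_gap: 0.0
finger_force: 1.6
```

Now I'll push on to the stop.

Request:
servo_tool(
  moves=[
    [0,-3,0,-1.7,0],
    [0,-5,0,-3,0],
    [0,-5,0,-3,0],
  ],
)

```text
t: 35.83
position: [0.4659, 0.0685, 0.1144]
ee_rot: [[-1.0, -0.0, -0.001], [-0.0, 1.0, 0.0], [0.001, 0.0, -1.0]]
ft_force: [-4.7, 2.6, 0.1]
finger_gap: -0.003
finger_force: 2.5
```

Request:
servo_tool(
  moves=[
    [0,-3,0,-1.7,0],
    [0,-3,0,-1.7,0],
  ],
)

```text
t: 36.08
position: [0.4672, 0.0685, 0.115]
ee_rot: [[-1.0, -0.001, -0.006], [-0.001, 1.0, 0.0], [0.006, 0.0, -1.0]]
ft_force: [-14.6, 4.6, -2.0]
finger_gap: -0.005
finger_force: 7.3
```

Request:
servo_tool(
  moves=[
    [0,-1.5,0,-0.8,0],
    [0,-1.5,0,-0.8,0],
  ],
)

```text
t: 36.33
position: [0.4675, 0.0686, 0.1151]
ee_rot: [[-1.0, -0.001, -0.009], [-0.001, 1.0, 0.0], [0.009, 0.0, -1.0]]
ft_force: [-21.8, 4.7, -3.3]
finger_gap: 0.001
finger_force: 10.8
```

Request:
servo_tool(
  moves=[
    [0,20,0,0,0],
    [0,30,0,-40,0],
    [0,50,-20,-100,0],
    [0,50,-20,-150,0],
    [0,50,-20,-150,0],
    [0,50,-20,-150,0],
  ],
)

```text
t: 37.08
position: [0.4208, 0.0484, 0.2664]
ee_rot: [[-1.0, -0.0, 0.0], [-0.0, 1.0, -0.0], [-0.0, -0.0, -1.0]]
ft_force: [-0.5, 0.3, 0.2]
finger_gap: -0.0
finger_force: 0.0
```

Run:
```python
from h import *
o=manip.get_obs(); print(o['t'],o['position'],np.round(o['ft_force'],1))
c,im=snap('wrist','w10.png'); h=cv2.cvtColor(im,cv2.COLOR_BGR2HSV)
m=(((h[...,0]<6)|(h[...,0]>174))&(h[...,1]>150)&(h[...,2]>60)).astype(np.uint8)
org=np.array([.5185,.083,.1055]);x,y,n=frame(.5)
P=[]
for v,u in zip(*np.where(m>0)):
    q=hit(c,(u,v),org+.048*n,n)-org; P.append((q@x*1000,q@y*1000))
P=np.array(P,np.float32); P=P[(np.abs(P[:,0])<40)&(np.abs(P[:,1])<46)]
print(len(P),P.min(0),P.max(0),cv2.minAreaRect(P)); A=P[(P[:,1]>-37)&(P[:,1]<30)]
# downhill and uphill edges vs y
for s in (-1,1):
    E=np.array([(b,(A[np.abs(A[:,1]-b)<2][:,0]*s).max()*s) for b in range(-34,30,4) if (np.abs(A[:,1]-b)<2).any()]); print(E.round(1).tolist())
# tray and pad state: project expected seat ears?
```

```text
37.075 [0.42082025 0.04838549 0.26637554] [-0.5  0.3  0.2]
1819 [-38.018204 -19.169027] [18.302372 45.999187] ((-4.587423324584961, 20.858137130737305), (51.108062744140625, 68.44449615478516), 19.466949462890625)
[[-18.0, -17.9], [-14.0, -17.9], [-10.0, -17.8], [-6.0, -17.8], [-2.0, -17.8], [2.0, -17.8], [6.0, -17.7], [10.0, -17.7], [14.0, -17.7], [18.0, -17.6], [22.0, -17.6], [26.0, -16.7]]
[[-18.0, -14.2], [-14.0, -14.2], [-10.0, -11.4], [-6.0, -1.4], [-2.0, 15.5], [2.0, 18.1], [6.0, 18.1], [10.0, 17.3], [14.0, 17.3], [18.0, 17.3], [22.0, 17.4], [26.0, 17.4]]
```

The caliper's outer side lies at carrier x = -17.8 mm, parallel to y within about 0.5°. It is fully closed, and the arm is clear.

```bash
python3 -c "
from workcell import manip
print(manip.job_done())"
```

```text
the job is handed in; nothing more can be done
None
```

The job is handed in at about 37 s of the 72 s allowed: the sound pad is seated in the carrier, both glazed pads are stacked in the scrap tray, the red caliper is closed on its stop, and the arm is clear; no verdict came back.

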